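# Load the deck of the extraction machine

### The arm

A 6-joint arm with a two-finger parallel gripper is mounted at the origin on the work surface. World frame = base frame: x ahead of the robot, y to its left, z up, the work surface at z = 0. Lengths are in m, angles in rad, forces in N, time in s.
With the tool pointing down it reaches from about 0.3 to 0.775 m from the base axis. Payload 14.6 kg.
Tool frame: the origin (TCP) lies at the very end of the fingers, on their centre line; the grasp point (between the pads) lies 19 mm behind it; z points along the fingers, y is the direction in which the jaws open and shut (so a half turn about z gives the same grasp; the last joint's range is limited). The gripper opens to 85 mm and grips with 20 to 120 N. Pads are 22 mm wide; open, the fingers measure 114 mm over their backs; the gripper's body (76 mm by 85 mm) begins 54 mm behind the grasp point. The pads swing forward as they close: fully open they stand 13 mm farther back than shut.
Start: joints at [-1.225, 0.3, 1.521, -0, 1.321, -0.067], TCP at [0.221, -0.504, 0.231] pointing down, gripper open.
Joint ranges: [-3.03, 3.03], [-0.79, 2.21], [0.23, 2.52], [-1.04, 4.18], [0, 3.07], [-2.55, 2.55]. Speed limits (rad/s): [2.22, 2.22, 2.57, 3.14, 3.14, 3.14].

### API

Orientations are given as a unit quaternion [w, x, y, z].
In Python, from bench import ctrl gives the robot as it stands.
- The arm moves only by the tool jog_arm, never from a script. Its argument "commands" is a list of rows, each a list of 5 numbers: the gripper command: -1 is shut, 1 is fully open, values between are in proportion, then the shift along the tool's x, y, z in units of 150 mm (1.0 is 150 mm), then the turn about the tool's z in units of 30 degrees (1.0 is 30 degrees). In form: [[jaw, x, y, z, yaw], ...]. A call has 1 to 8 rows; each row shifts and turns the pose as measured when the row begins, along the tool's axes as they then stand; what a row does not reach is not made up. A row lasts 1/12 s, in which the tool goes at most 41.7 mm and 7.16 degrees, less where a joint would pass 70% of its speed; a pose out of reach is approached as far as the arm can. A call with a number of a shift or a turn outside -1 to 1 is refused whole. A call with a gripper value outside its range is refused whole. The fingers move at their own pace and stop on an object; the grip force is fixed at half the most. Time passes only in rows, so rows that do not move let the fingers close. It gives the time, the measured TCP pose, the force and the opening at its end, in the units of the state.
- ctrl.get_state(): the state, without advancing time (a new reading comes with each control period).
- ctrl.read_camera(name): name is "side" or "top" or "wrist"; returns (picture, depth): 384x512x3 uint8, blue, green, red; 384x512 float32, m along the optical axis (not along the pixel's ray), 0 where there is no reading.
- ctrl.camera_info(name): a dict with "fx", "fy", "cx", "cy" (pixels), "origin" and "rotation" of the camera in the world; the wrist camera has in their place "hand_eye" (4x4, takes a point from camera to tool coordinates, whose origin is the TCP and whose axes are the flange's). Camera axes: x right, y down, z forward; pixel columns grow to the right and rows downward; lengths in m; the calibration is good to about 2 mm. A picture is of the moment at which its call begins: read the wrist's pose just before it. camera_info takes no time and is no camera call.
- ctrl.job_done(): hands the job in, once; it reports no verdict.
The state is a dict: "time": time; "joints": joint angles; "qd": joint speeds; "tau": joint torques, N m; "position": TCP position; "eef_rot": TCP orientation; "wrist_force": force on the tool from outside, world axes, zero at the start; "moment": the same for the moment, N m; "grip_width": opening from 0.0 (shut) to 1.0 (fully open).
Only numpy, scipy, OpenCV 4.12 (cv2) and the standard library are available. Lean on these libraries where they do the work, as an engineer would, in place of code of your own. Each camera call takes 0.05 s, during which the arm holds its last target.

### The job

Set up the deck for the next extraction run: from the blue mat, put the trough, the tip rack and the reagent bottle each into the adapter whose rimmed pocket fits it, and only when these three are in place put in the chilled tube block, last, so that it stays cold. Each must stand flat in its pocket, inside the rim; keep everything upright on the way, set it down rather than drop it, and leave the carton and the timer where they are.

Things in the scene. Friction and masses are not known exactly. Their poses are not given: they have to be found in the camera images.
- trough_mid (a point): loose white open reagent trough, a plain box with vertical sides and a V floor, 40 mm across (own x), 128 mm long (own y), 44 mm high, walls 3 mm, about 60 g. This point is its centre, 22 mm above its underside. It is gripped across its 40 mm sides. It starts upright on a thin (2 mm) blue bench mat, about 150 mm from the next thing, its x and y axes within about 50 degrees of the world ones.
- tip_rack_mid (a point): loose rack of yellow pipette tips: white box with blue top plate, 60 mm across (own x), 110 mm long (own y), 46 mm high, tips standing 6 mm above that, about 110 g. This point is the centre of the box, 23 mm above its underside. It is gripped across its 60 mm sides. It starts upright on a thin (2 mm) blue bench mat, about 150 mm from the next thing, its x and y axes within about 50 degrees of the world ones.
- bottle_mid (a point): loose round amber reagent bottle with paper label and white ribbed cap: body 44 mm in diameter up to 44 mm, then a shoulder, cap 34 mm in diameter, 66 mm high in all, about 80 g. This point is on its axis, 33 mm above its underside. It starts upright on a thin (2 mm) blue bench mat, about 150 mm from the next thing.
- cold_block_mid (a point): loose chilled tube block: bare aluminium, 58 x 58 mm, 42 mm high, with nine small tubes whose red, green and white caps stand 7 mm above it, about 360 g. This point is its centre, 21 mm above its underside; own x and y are square to its sides. It starts upright on a thin (2 mm) blue bench mat, about 150 mm from the next thing, its x and y axes within about 50 degrees of the world ones.
- trough_nest_seat (a point): nest of the trough: a charcoal adapter plate (94 x 158 mm), one of four in a 2 x 2 pattern of varying order (105 mm apart in x, 162 in y) on a deck with 24 mm high ends; lime rim, 4 mm thick, 5 mm high, round a long narrow pocket, 56 mm (x) by 144 mm (y) inside. Point: centre of the pocket floor, on which the thing's underside rests, 18 mm above the bench; z up, x along the adapter's short side, y along its long side.
- tip_nest_seat (a point): nest of the tip rack: a charcoal adapter plate (94 x 158 mm), one of four in a 2 x 2 pattern of varying order (105 mm apart in x, 162 in y) on a deck with 24 mm high ends; lime rim, 4 mm thick, 5 mm high, round a broad oblong pocket, 76 mm (x) by 126 mm (y) inside. Point: centre of the pocket floor, on which the thing's underside rests, 18 mm above the bench; z up, x along the adapter's short side, y along its long side.
- bottle_nest_seat (a point): nest of the bottle: a charcoal adapter plate (94 x 158 mm), one of four in a 2 x 2 pattern of varying order (105 mm apart in x, 162 in y) on a deck with 24 mm high ends; lime rim, 4 mm thick, 5 mm high, in a ring round a pocket 60 mm in diameter. Point: centre of the pocket floor, on which the thing's underside rests, 18 mm above the bench; z up, x along the adapter's short side, y along its long side.
- block_nest_seat (a point): nest of the chilled block: a charcoal adapter plate (94 x 158 mm), one of four in a 2 x 2 pattern of varying order (105 mm apart in x, 162 in y) on a deck with 24 mm high ends; lime rim, 4 mm thick, 5 mm high, round a square pocket, 74 x 74 mm inside. Point: centre of the pocket floor, on which the thing's underside rests, 18 mm above the bench; z up, x along the adapter's short side, y along its long side.
- carton_mid (a point): bystander: loose white reagent carton with a green band, 75 x 120 mm, 65 mm high, beside the work; this point is its centre.
- timer_mid (a point): bystander: loose white bench timer, 55 x 70 mm, 18 mm high, lying beside the work; this point is its centre.
There are look-alikes about, which are no part of the job. Leave any purple or red look-alike of the part that bears tip_rack_mid alone.

How it is judged:
On the way, in this order (a step that is already met when the one before it is completed fails the run):
1. trough, tip rack and bottle stand in their own nests (horizontal distance between trough_mid and trough_nest_seat below 0.012 m and z of trough_mid in the frame of trough_nest_seat below 0.025 m and angle between each of trough_mid, tip_rack_mid, bottle_mid's own z axis and vertical below 0.05 rad and horizontal distance between tip_rack_mid and tip_nest_seat below 0.012 m and z of tip_rack_mid in the frame of tip_nest_seat below 0.026 m and horizontal distance between bottle_mid and bottle_nest_seat below 0.012 m and z of bottle_mid in the frame of bottle_nest_seat below 0.036 m), for 0.2 s.
2. then the chilled block stands in its nest (horizontal distance between cold_block_mid and block_nest_seat below 0.012 m and z of cold_block_mid in the frame of block_nest_seat below 0.024 m and angle between cold_block_mid's own z axis and vertical below 0.05 rad), for 0.2 s.
At the end, for the whole second after the job is handed in: Each of the four things stands at rest in its own nest: its centre within 12 mm of the pocket's centre, its underside on the pocket floor (within 3 mm), tilted less than 0.05 rad; the chilled block came last (all of step 1 and all of step 2 and linear speed of each of trough, tip_rack, bottle, cold_block below 0.02 m/s); the robot touches nothing.
It fails at once if one of the four things is tipped by more than 0.6 rad (angle between any of trough_mid, tip_rack_mid, bottle_mid, cold_block_mid's own z axis and vertical above 0.6 rad).
It fails at once if one of the four things falls freely faster than 0.7 m/s (dropped from more than about 25 mm) ((linear speed of trough above 0.7 m/s and contact force between trough and anything else below 0.01 N) or (linear speed of tip_rack above 0.7 m/s and contact force between tip_rack and anything else below 0.01 N) or (linear speed of bottle above 0.7 m/s and contact force between bottle and anything else below 0.01 N) or (linear speed of cold_block above 0.7 m/s and contact force between cold_block and anything else below 0.01 N)).
It fails at once if the carton or the timer is moved by more than 15 mm (distance of any of carton_mid, timer_mid from where it was at the start of the episode above 0.015 m).
It also fails if it takes over 109 s, if anything falls off the work surface, if the arm or the gripper's body presses on something with over 40 N, if the wrist force passes 120 N, or if a joint passes its speed limit or range.

## Working session

There is one attempt and no reset: what is moved stays moved. The work goes in short steps, Python scripts to look and compute and a tool call to move; the robot and the scene stay as the last step left them, time stands still between calls to the robot, and variables do not carry over. Pictures are saved under pics/ and viewed, and the job is handed in when it is done.

Besides the shell and the picture viewer there is one more tool, called after "Request:" by a JSON object that holds its "fn" and its "kwargs", one argument or row to a line. jog_arm: Moves the arm, as the interface text tells. Shifts and turns lie within -1 to 1; 1 stands for 150 mm of shift or 30 degrees of turn. Its arguments: {"type":"object","properties":{"commands":{"type":"array","items":{"type":"array","items":{"type":"number","minimum":-1,"maximum":1}}}},"required":["commands"]}

```bash
mkdir -p pics; ls
python3 - <<'E'
from bench import ctrl
import cv2,numpy as np
print(ctrl.get_state())
for n in("top","side"):
    im,d=ctrl.read_camera(n); cv2.imwrite(f"pics/{n}0.png",im); np.savez(f"{n}0.npz",im=im,d=d)
    print(n,ctrl.camera_info(n))
print(ctrl.camera_info("wrist"))
E
```

```text
pics
{'time': 0.0, 'joints': array([-1.22461076e+00,  3.00473551e-01,  1.52158551e+00, -2.07103560e-05,
        1.32071092e+00, -6.65432978e-02]), 'qd': array([-0.00118502,  0.00153572, -0.00070021,  0.00017074, -0.00059808,
       -0.00092345]), 'tau': array([ 1.61362973e-04, -5.43496406e+01, -3.61802316e+01, -1.10887702e-04,
        3.90559624e-03, -4.22992048e-05]), 'position': array([ 0.22055123, -0.50358258,  0.2307181 ]), 'eef_rot': array([-5.81521415e-04,  9.78781624e-01,  2.04905309e-01, -9.19734162e-05]), 'wrist_force': array([-0.87979711, -0.28533761,  0.06433407]), 'moment': array([ 0.00027295, -0.00070621, -0.03243873]), 'grip_width': 1.0010471688285796}
top {'fx': 443.415623896796, 'fy': 443.415623896796, 'cx': 258.98577553240784, 'cy': 192.69670131345958, 'origin': array([0.32342809, 0.01072714, 1.45959318]), 'rotation': array([ 0.04591621, -0.70255003,  0.70773889, -0.05848773])}
side {'fx': 399.1930648146992, 'fy': 399.1930648146992, 'cx': 260.16886001939866, 'cy': 187.95929254734455, 'origin': array([0.41852198, 0.8452283 , 0.76681301]), 'rotation': array([ 0.03215136, -0.05385496,  0.90301445, -0.42500688])}
{'fx': 285.9826999861422, 'fy': 285.9826999861422, 'cx': 251.2497310507098, 'cy': 192.66467732900048, 'hand_eye': array([[-3.11455627e-04, -9.61773605e-01, -2.73845641e-01,
         6.98033204e-02],
       [ 9.99999778e-01, -1.38103239e-04, -6.52307290e-04,
         1.82543511e-04],
       [ 5.89552964e-04, -2.73845783e-01,  9.61773435e-01,
        -1.42916323e-01],
       [ 0.00000000e+00,  0.00000000e+00,  0.00000000e+00,
         1.00000000e+00]])}
```

View pics/top0.png

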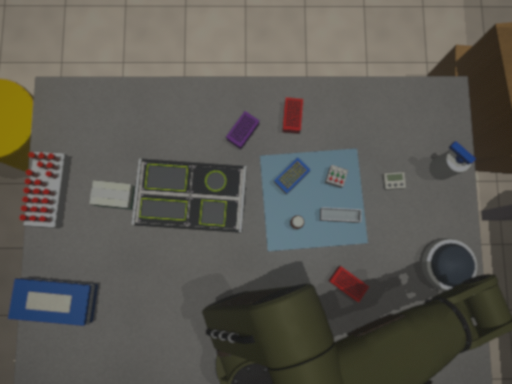

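View pics/side0.png

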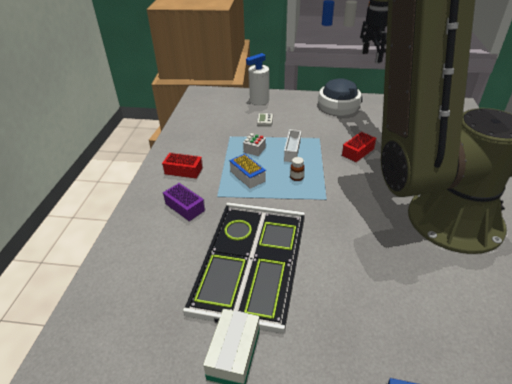

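```bash
cat > h.py <<'E'
import numpy as np,cv2
from scipy.spatial.transform import Rotation as R
def rot(q): return R.from_quat([q[1],q[2],q[3],q[0]]).as_matrix()
def cam(n):
    from bench import ctrl
    i=ctrl.camera_info(n)
    if n=="wrist":
        s=ctrl.get_state();T=np.eye(4);T[:3,:3]=rot(s["eef_rot"]);T[:3,3]=s["position"];T=T@i["hand_eye"]
        return i,T[:3,:3],T[:3,3]
    return i,rot(i["rotation"]),np.array(i["origin"])
def cloud(d,i,Rm,o):
    v,u=np.mgrid[:384,:512]
    P=np.stack([(u-i["cx"])/i["fx"]*d,(v-i["cy"])/i["fy"]*d,d],-1)
    return P@Rm.T+o
def proj(p,i,Rm,o):
    c=(np.asarray(p)-o)@Rm
    return c[...,0]/c[...,2]*i["fx"]+i["cx"],c[...,1]/c[...,2]*i["fy"]+i["cy"]
def onplane(u,v,z,i,Rm,o):
    r=Rm@np.array([(u-i["cx"])/i["fx"],(v-i["cy"])/i["fy"],1.]); return o+r*(z-o[2])/r[2]
E
python3 - <<'E'
from h import *
for n in("top","side"):
    i,Rm,o=cam(n); z=np.load(n+"0.npz"); P=cloud(z["d"],i,Rm,o); np.save(n+"P.npy",P)
    print(n,Rm.round(3))
    if n=="top":
        for u,v in [(300,240),(100,130),(340,160),(337,177),(340,215),(297,222),(292,175),(111,194),(395,181),(216,181),(140,212)]: print(u,v,P[v,u].round(3),onplane(u,v,0,i,Rm,o).round(3))
im=cv2.imread("pics/top0.png")
cv2.imwrite("pics/topA.png",cv2.resize(im[150:255,125:255],None,fx=6,fy=5.7,interpolation=cv2.INTER_CUBIC)) 
cv2.imwrite("pics/topB.png",cv2.resize(im[145:255,255:415],None,fx=5,fy=5,interpolation=cv2.INTER_CUBIC))
E
```

```text
top [[-0.009 -0.989  0.147]
 [-1.     0.006 -0.018]
 [ 0.017 -0.147 -0.989]]
300 240 [ 0.383 -0.149  0.006] [ 0.383 -0.149  0.   ]
100 130 [0.757 0.518 0.002] [ 0.758  0.519 -0.   ]
340 160 [ 0.65  -0.29   0.002] [ 0.651 -0.291  0.   ]
337 177 [ 0.584 -0.269  0.046] [ 0.592 -0.279 -0.   ]
340 215 [ 0.463 -0.282  0.01 ] [ 0.464 -0.284  0.   ]
297 222 [ 0.437 -0.134  0.065] [ 0.442 -0.141  0.   ]
292 175 [ 0.59  -0.123  0.051] [ 0.6   -0.127  0.   ]
111 194 [0.53  0.453 0.065] [0.539 0.473 0.   ]
395 181 [ 0.574 -0.467  0.02 ] [ 0.578 -0.474  0.   ]
216 181 [0.578 0.126 0.017] [0.581 0.127 0.   ]
140 212 [0.477 0.372 0.018] [0.479 0.376 0.   ]
side [[-0.992 -0.07   0.104]
 [-0.125  0.633 -0.764]
 [-0.012 -0.771 -0.637]]
```

View pics/topB.png

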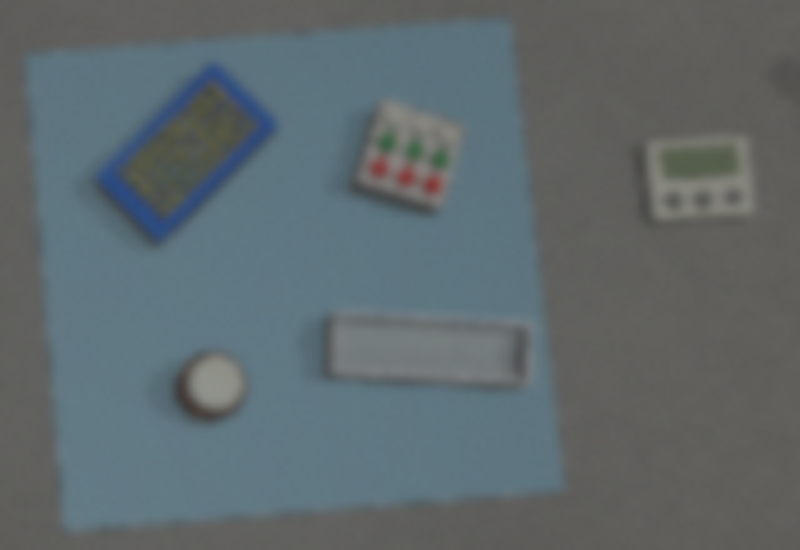

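View pics/topA.png

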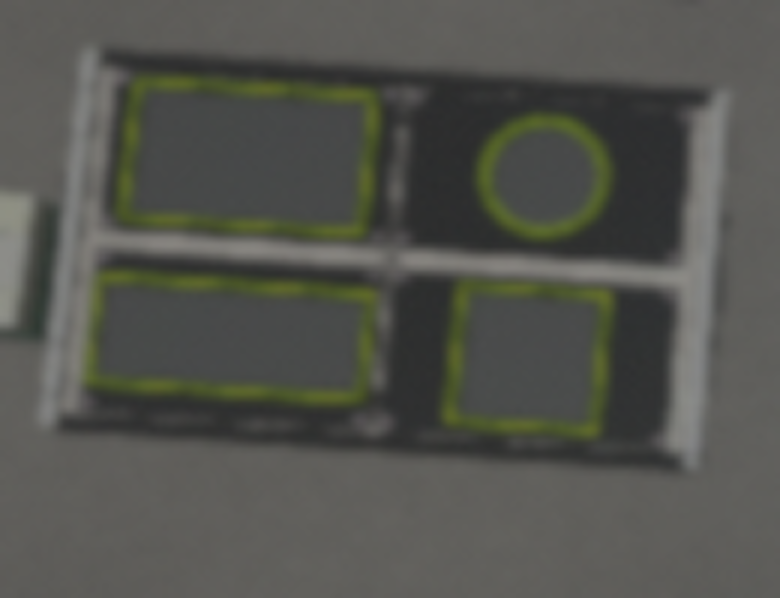

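Run:
```python
from h import *
i,Rm,o=cam("top"); z=np.load("top0.npz"); im=z["im"]; P=np.load("topP.npy")
hsv=cv2.cvtColor(im,cv2.COLOR_BGR2HSV)
def rep(name,pts,zz):
    # undistort to plane
    W=np.array([onplane(u,v,zz,i,Rm,o)[:2] for u,v in pts])
    r=cv2.minAreaRect((W*1000).astype(np.float32)); print(name,[np.round(a,1) for a in r],len(pts), W.mean(0).round(4))
lime=((hsv[...,0]>25)&(hsv[...,0]<45)&(hsv[...,1]>120)&(hsv[...,2]>60)).astype(np.uint8)
lime[:, :125]=0;lime[:,255:]=0
n,l,st,c=cv2.connectedComponentsWithStats(lime,connectivity=8)
for k in range(1,n):
    if st[k,4]>25: v,u=np.nonzero(l==k); rep("lime",list(zip(u,v)),0.023)
h=P[...,2]
ob=((h>0.025)&(np.arange(512)[None]>255)&(np.arange(512)[None]<370)&(np.arange(384)[:,None]>145)&(np.arange(384)[:,None]<252)).astype(np.uint8)
n,l,st,c=cv2.connectedComponentsWithStats(ob)
for k in range(1,n):
    if st[k,4]>20:
        v,u=np.nonzero(l==k); zz=h[v,u]; rep("obj z%.3f"%np.median(zz),list(zip(u,v)),np.median(zz)); 
        m=zz>np.percentile(zz,30); 
        print(P[v,u].mean(0).round(4), cv2.minAreaRect((P[v,u,:2]*1000).astype(np.float32)))
```

```text
lime [array([623.1, 343.9]), array([23.8, 55.3]), np.float64(46.3)] 29 [0.6212 0.345 ]
lime [array([587.5, 238.5]), array([35.2, 81.9]), np.float64(86.4)] 59 [0.5889 0.2297]
lime [array([578.7, 128.3]), array([70.1, 65.6]), np.float64(0.2)] 97 [0.5796 0.1316]
lime [array([515.9, 293.4]), array([144.1,   8.3]), np.float64(84.4)] 54 [0.5164 0.2905]
lime [array([483.4, 167.8]), array([35.9, 88.5]), np.float64(62.0)] 52 [0.4826 0.1688]
lime [array([452.9, 269.7]), array([90.4,  6.5]), np.float64(89.6)] 45 [0.4533 0.2663]
obj z0.050 [array([ 590.7, -119.6]), array([ 59.7, 112.4]), np.float64(44.6)] 651 [ 0.5899 -0.1195]
[ 0.5882 -0.1187  0.0589] ((493.55743408203125, -55.24137878417969), (79.12906646728516, 356.2609558105469), 56.28327560424805)
obj z0.047 [array([ 588.7, -266.1]), array([59.6, 62. ]), np.float64(71.9)] 341 [ 0.5888 -0.2662]
[ 0.5874 -0.2648  0.0544] ((458.8101806640625, -154.537841796875), (73.75407409667969, 420.860595703125), 49.26362609863281)
obj z0.043 [array([ 462.8, -275.5]), array([129.8,  42.5]), np.float64(86.7)] 195 [ 0.4632 -0.2785]
[ 0.4628 -0.2773  0.0475] ((423.27044677734375, -157.48509216308594), (82.78382873535156, 382.3641357421875), 18.474964141845703)
obj z0.066 [array([ 438.4, -132.5]), array([41.1, 41.2]), np.float64(88.9)] 155 [ 0.4378 -0.1319]
[ 0.4375 -0.1316  0.0692] ((381.8415222167969, -76.52003479003906), (40.839599609375, 205.98281860351562), 45.017391204833984)
```

Run:
```python
from h import *
i,Rm,o=cam("top"); z=np.load("top0.npz"); im=z["im"]
hsv=cv2.cvtColor(im,cv2.COLOR_BGR2HSV)
for smin in (70,95):
  lime=((hsv[...,0]>22)&(hsv[...,0]<48)&(hsv[...,1]>smin)).astype(np.uint8)
  lime[:,:125]=0;lime[:,255:]=0;lime[:150]=0;lime[240:]=0
  lime=cv2.morphologyEx(lime,cv2.MORPH_CLOSE,np.ones((3,3)))
  n,l,st,c=cv2.connectedComponentsWithStats(lime,connectivity=8)
  for k in range(1,n):
    if st[k,4]>25:
        v,u=np.nonzero(l==k)
        W=np.array([onplane(a,b,.023,i,Rm,o)[:2] for a,b in zip(u,v)])*1000
        r=cv2.minAreaRect(W.astype(np.float32)); print([np.round(a,1) for a in r],len(u))
```

```text
[array([591.7, 288.7]), array([141.6,  89.7]), np.float64(85.7)] 356
[array([577.1, 128.3]), array([73.4, 72.2]), np.float64(0.1)] 199
[array([486.4, 295.7]), array([154.7,  71.1]), np.float64(85.8)] 349
[array([473.8, 135.7]), array([89.6, 86.5]), np.float64(85.7)] 274
[array([591.6, 288.7]), array([140. ,  88.6]), np.float64(85.4)] 287
[array([578.7, 128.3]), array([72.3, 70. ]), np.float64(89.7)] 158
[array([486.5, 296.1]), array([150.7,  68.9]), np.float64(85.5)] 253
[array([473.3, 136.2]), array([86.2, 84.3]), np.float64(85.5)] 196
```

```bash
cat > err.py <<'E'
import sys
from h import *
from bench import ctrl
def err(x,y,z,jaw):
    s=ctrl.get_state();M=rot(s["eef_rot"]);p=s["position"]
    d=M.T@(np.array([x,y,z])-p)/.15
    j=np.degrees(np.arctan2(M[1,1],M[0,1]))
    e=(j-jaw+90)%180-90   # turn about tool z (down) positive = cw
    print("t%.2f"%s["time"],"p",p.round(4),"jaw%.1f"%j,"tilt%.3f"%np.arccos(-M[2,2]),"g%.3f"%s["grip_width"],"F",s["wrist_force"].round(1),"J",s["joints"].round(2))
    print("tool shift units",d.round(3)," mm",(d*150).round(1)," yaw units %.3f"%(e/30))
    a=np.radians(e);c,sn=np.cos(a),np.sin(a)
    print("after turning:",[round(float(c*d[0]+sn*d[1]),3),round(float(-sn*d[0]+c*d[1]),3),round(float(d[2]),3)])
if __name__=="__main__": err(*map(float,sys.argv[1:5]))
E
python3 err.py .463 -.277 .2 -3.3
```

```text
t0.10 p [ 0.2206 -0.5036  0.2307] jaw-66.3 tilt0.001 g1.000 F [ 0.1  0.8 -0.2] J [-1.22  0.3   1.52  0.    1.32 -0.07]
tool shift units [ 2.086 -0.735  0.206]  mm [ 313.  -110.3   30.9]  yaw units -2.102
after turning: [1.601, 1.527, 0.206]
```

Request:
{"fn": "jog_arm", "kwargs": {
  "commands": [
    [1,0,0,0,-0.235],
    [1,0,0,0,-0.235],
    [1,0,0,0,-0.235],
    [1,0,0,0,-0.235],
    [1,0,0,0,-0.235],
    [1,0,0,0,-0.235],
    [1,0,0,0,-0.235],
    [1,0,0,0,-0.235]
  ]
}}

```text
time: 0.77
position: [0.2202, -0.5025, 0.2279]
eef_rot: [-0.003, 0.761, 0.649, 0.001]
wrist_force: [-0.9, 0.6, 0.3]
grip_width: 1.001
```

Request:
{"fn": "jog_arm", "kwargs": {
  "commands": [
    [1,0,0,0,-0.22],
    [1,0.18,0.17,0.02,0],
    [1,0.18,0.17,0.02,0],
    [1,0.18,0.17,0.02,0],
    [1,0.18,0.17,0.02,0],
    [1,0.18,0.17,0.02,0],
    [1,0.18,0.17,0.02,0],
    [1,0.1,0.1,0.02,0]
  ]
}}

```text
time: 1.43
position: [0.3954, -0.3248, 0.2044]
eef_rot: [-0.005, 0.718, 0.696, 0.002]
wrist_force: [1.2, -0.1, -0.3]
grip_width: 1.003
```

```bash
python3 err.py .463 -.277 .2 -3.3
```

```text
t1.43 p [ 0.3954 -0.3248  0.2044] jaw-1.8 tilt0.011 g1.003 F [ 1.2 -0.1 -0.3] J [-0.76  0.24  1.66  0.    1.25 -0.73]
tool shift units [0.332 0.441 0.03 ]  mm [49.9 66.1  4.5]  yaw units 0.049
after turning: [0.344, 0.432, 0.03]
```

Request:
{"fn": "jog_arm", "kwargs": {
  "commands": [
    [1,0.16,0.21,0.015,0.05],
    [1,0.16,0.2,0.015,0],
    [1,0,0,0,0],
    [1,0,0,0,0]
  ]
}}

```text
time: 1.77
position: [0.463, -0.2731, 0.1982]
eef_rot: [-0.007, 0.726, 0.688, 0.001]
wrist_force: [-0.7, 0.5, 0.4]
grip_width: 1.001
```

```bash
cat > snap.py <<'E'
import sys
from h import *
from bench import ctrl
i,Rm,o=cam("wrist"); im,d=ctrl.read_camera("wrist"); np.savez(sys.argv[1]+".npz",im=im,d=d,Rm=Rm,o=o)
cv2.imwrite("pics/"+sys.argv[1]+".png",im)
E
python3 err.py .463 -.277 .2 -3.3; python3 snap.py w1
```

```text
t1.77 p [ 0.463  -0.2731  0.1982] jaw-3.1 tilt0.013 g1.001 F [-0.7  0.5  0.4] J [-0.6   0.31  1.59  0.01  1.26 -0.55]
tool shift units [-0.026  0.001 -0.012]  mm [-3.8  0.2 -1.9]  yaw units 0.007
after turning: [-0.026, 0.001, -0.012]
```

View pics/w1.png

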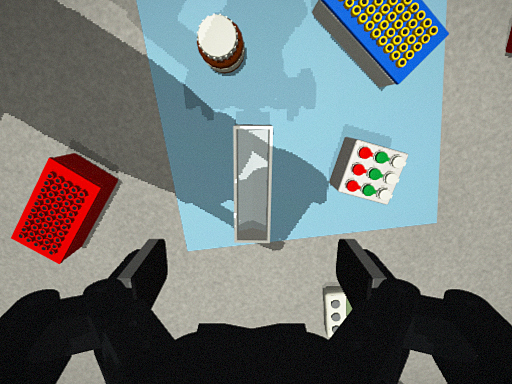

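```bash
cat > wp.py <<'E'
import sys
from h import *
from bench import ctrl
i=ctrl.camera_info("wrist"); z=np.load(sys.argv[1]+".npz"); zz=float(sys.argv[2])
W=[]
for a in sys.argv[3:]:
    u,v=map(float,a.split(",")); p=onplane(u,v,zz,i,z["Rm"],z["o"]); W.append(p[:2]); print(a,p.round(4))
W=np.array(W)
print("mean",W.mean(0).round(4)); 
for k in range(len(W)):
    e=W[(k+1)%len(W)]-W[k]; print("edge %.4f ang %.1f"%(np.hypot(*e),np.degrees(np.arctan2(e[1],e[0]))))
E
python3 wp.py w1 0.046 234,126 272,126 270.5,241 235,241; python3 err.py .463 -.277 .2 -3.3
```

```text
234,126 [ 0.4479 -0.2153  0.046 ]
272,126 [ 0.4861 -0.2173  0.046 ]
270.5,241 [ 0.48   -0.3431  0.046 ]
235,241 [ 0.4402 -0.3411  0.046 ]
mean [ 0.4635 -0.2792]
edge 0.0383 ang -3.1
edge 0.1259 ang -92.8
edge 0.0399 ang 177.1
edge 0.1260 ang 86.5
t1.82 p [ 0.4627 -0.2733  0.1981] jaw-3.1 tilt0.014 g1.000 F [-0.  -0.3 -1.6] J [-0.6   0.31  1.59  0.01  1.26 -0.55]
tool shift units [-0.024  0.003 -0.013]  mm [-3.6  0.5 -1.9]  yaw units 0.006
after turning: [-0.024, 0.003, -0.013]
```

Request:
{"fn": "jog_arm", "kwargs": {
  "commands": [
    [1,-0.03,0,0.2,0],
    [1,0,0,0.23,0],
    [1,0,0,0.23,0],
    [1,0,0,0.23,0],
    [1,0,0,0.15,0],
    [1,0,0,0.06,0],
    [1,0,0,0,0]
  ]
}}

```text
time: 2.4
position: [0.4575, -0.2821, 0.0292]
eef_rot: [-0.004, 0.728, 0.685, 0.002]
wrist_force: [0.6, -0.5, -0.4]
grip_width: 0.998
```

```bash
python3 err.py .4632 -.278 .012 -3.3
```

```text
t2.40 p [ 0.4575 -0.2821  0.0292] jaw-3.5 tilt0.009 g0.998 F [ 0.6 -0.5 -0.4] J [-0.62  0.53  1.72  0.01  0.9  -0.57]
tool shift units [0.029 0.036 0.115]  mm [ 4.3  5.5 17.2]  yaw units -0.007
after turning: [0.028, 0.037, 0.115]
```

Request:
{"fn": "jog_arm", "kwargs": {
  "commands": [
    [1,0.03,0.037,0.05,0],
    [1,0,0,0.06,0],
    [1,0,0,0,0]
  ]
}}

```text
time: 2.65
position: [0.4642, -0.2794, 0.0144]
eef_rot: [-0.002, 0.729, 0.684, 0.002]
wrist_force: [0.3, 0.5, 0.2]
grip_width: 0.996
```

```bash
python3 err.py .4632 -.278 .012 -3.3
```

```text
t2.65 p [ 0.4642 -0.2794  0.0144] jaw-3.6 tilt0.006 g0.996 F [0.3 0.5 0.2] J [-0.61  0.56  1.71  0.01  0.87 -0.55]
tool shift units [ 0.009 -0.007  0.016]  mm [ 1.3 -1.1  2.4]  yaw units -0.011
after turning: [0.009, -0.007, 0.016]
```

Request:
{"fn": "jog_arm", "kwargs": {
  "commands": [
    [-1,0,0,0,0],
    [-1,0,0,0,0],
    [-1,0,0,0,0],
    [-1,0,0,0,0],
    [-1,0,0,0,0],
    [-1,0,0,0,0],
    [-1,0,0,0,0],
    [-1,0,0,0,0]
  ]
}}

```text
time: 3.32
position: [0.4661, -0.2805, 0.0183]
eef_rot: [0.001, 0.729, 0.685, 0.003]
wrist_force: [0.5, 0.3, -1.3]
grip_width: 0.46
```

```bash
python3 err.py .4632 -.278 .012 -3.3
```

```text
t3.32 p [ 0.4661 -0.2805  0.0183] jaw-3.6 tilt0.006 g0.460 F [ 0.5  0.3 -1.3] J [-0.61  0.56  1.71  0.01  0.87 -0.55]
tool shift units [ 0.015 -0.021  0.042]  mm [ 2.3 -3.1  6.3]  yaw units -0.009
after turning: [0.015, -0.021, 0.042]
```

Request:
{"fn": "jog_arm", "kwargs": {
  "commands": [
    [-1,0,0,-0.1,0],
    [-1,0,0,-0.2,0],
    [-1,0,0,-0.2,0],
    [-1,0,0,-0.1,0],
    [-1,0,0,-0.05,0],
    [-1,0,0,0,0]
  ]
}}

```text
time: 3.82
position: [0.4645, -0.28, 0.118]
eef_rot: [-0.001, 0.729, 0.685, 0.002]
wrist_force: [-0.5, -1.6, -0.4]
grip_width: 0.456
```

```bash
python3 err.py .4866 .295 .12 -4.6; python3 snap.py w2
```

```text
t3.82 p [ 0.4645 -0.28    0.118 ] jaw-3.6 tilt0.005 g0.456 F [-0.5 -1.6 -0.4] J [-0.61  0.4   1.66  0.01  1.08 -0.55]
tool shift units [ 3.835 -0.092  0.007]  mm [575.2 -13.8   1. ]  yaw units 0.034
after turning: [3.833, -0.16, 0.007]
```

View pics/w2.png

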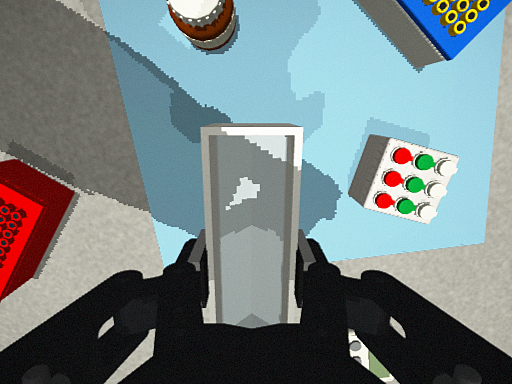

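Request:
{"fn": "jog_arm", "kwargs": {
  "commands": [
    [-1,0.12,0,0,0.03],
    [-1,0.24,-0.01,0,0],
    [-1,0.26,-0.01,0,0],
    [-1,0.26,-0.01,0,0],
    [-1,0.26,-0.01,0,0],
    [-1,0.26,-0.01,0,0],
    [-1,0.26,-0.01,0,0],
    [-1,0.26,-0.01,0,0]
  ]
}}

```text
time: 4.53
position: [0.4718, 0.0144, 0.1079]
eef_rot: [-0.008, 0.738, 0.675, -0.002]
wrist_force: [0.6, -1.1, -0.6]
grip_width: 0.458
```

```bash
python3 wp.py w2 0.1457 203,126 301,126; python3 err.py .4866 .295 .12 -4.6
```

```text
203,126 [ 0.4498 -0.2151  0.1457]
301,126 [ 0.4883 -0.2175  0.1457]
mean [ 0.469  -0.2163]
edge 0.0386 ang -3.6
edge 0.0386 ang 176.4
t4.53 p [0.4718 0.0144 0.1079] jaw-5.2 tilt0.016 g0.458 F [ 0.6 -1.1 -0.6] J [-0.05  0.28  1.86  0.01  1.01  0.03]
tool shift units [ 1.873 -0.071 -0.065]  mm [280.9 -10.6  -9.8]  yaw units -0.019
after turning: [1.873, -0.053, -0.065]
```

Request:
{"fn": "jog_arm", "kwargs": {
  "commands": [
    [-1,0.26,-0.01,-0.02,0],
    [-1,0.26,-0.01,-0.02,0],
    [-1,0.26,-0.01,-0.02,0],
    [-1,0.26,-0.01,-0.02,0],
    [-1,0.26,-0.01,0,0],
    [-1,0.2,-0.01,0,0],
    [-1,0.1,0,0,0],
    [-1,0,0,0,0]
  ]
}}

```text
time: 5.2
position: [0.477, 0.2722, 0.1098]
eef_rot: [-0.012, 0.736, 0.677, -0.009]
wrist_force: [-0.6, 0.2, -1.4]
grip_width: 0.463
```

```bash
python3 err.py .4866 .297 .1 -4.6; python3 snap.py w3
```

```text
t5.20 p [0.477  0.2722 0.1098] jaw-4.8 tilt0.029 g0.463 F [-0.6  0.2 -1.4] J [0.44 0.44 1.63 0.02 1.09 0.52]
tool shift units [0.17  0.052 0.065]  mm [25.5  7.8  9.7]  yaw units -0.007
after turning: [0.17, 0.052, 0.065]
```

View pics/w3.png

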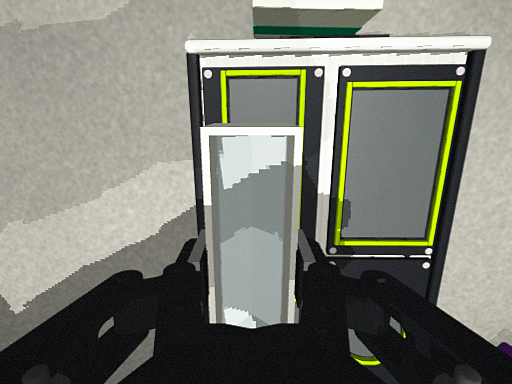

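Request:
{"fn": "jog_arm", "kwargs": {
  "commands": [
    [-1,0.1,0.04,0,0],
    [-1,0.07,0.02,0,0],
    [-1,0,0,0,0],
    [-1,0,0,0,0]
  ]
}}

```text
time: 5.58
position: [0.4872, 0.2929, 0.1054]
eef_rot: [-0.012, 0.737, 0.676, -0.012]
wrist_force: [-0.6, -0.7, -0.7]
grip_width: 0.458
```

```bash
python3 err.py .4866 .297 .1 -4.6;  python3 wp.py w3 0.023 343,82 461,82 434,245 331,245; python3 wp.py w3 0.023 222,70 306,70
```

```text
t5.58 p [0.4872 0.2929 0.1054] jaw-4.9 tilt0.035 g0.458 F [-0.6 -0.7 -0.7] J [0.47 0.49 1.57 0.02 1.11 0.55]
tool shift units [ 0.027 -0.005  0.036]  mm [ 4.  -0.8  5.4]  yaw units -0.011
after turning: [0.027, -0.005, 0.036]
343,82 [0.5508 0.3571 0.023 ]
461,82 [0.637  0.3496 0.023 ]
434,245 [0.6287 0.2179 0.023 ]
331,245 [0.5407 0.2242 0.023 ]
mean [0.5893 0.2872]
edge 0.0865 ang -5.0
edge 0.1319 ang -93.6
edge 0.0882 ang 176.0
edge 0.1334 ang 85.6
222,70 [0.4614 0.3733 0.023 ]
306,70 [0.5236 0.3679 0.023 ]
mean [0.4925 0.3706]
edge 0.0625 ang -5.0
edge 0.0625 ang 175.0
```

Request:
{"fn": "jog_arm", "kwargs": {
  "commands": [
    [-1,0.02,-0.005,0.12,0],
    [-1,0,0,0.12,0],
    [-1,0,0,0.1,0],
    [-1,0,0,0.05,0],
    [-1,0,0,0,0]
  ]
}}

```text
time: 6.0
position: [0.4849, 0.2914, 0.0449]
eef_rot: [-0.012, 0.738, 0.674, -0.012]
wrist_force: [-0.2, -1.3, -0.6]
grip_width: 0.455
```

```bash
python3 err.py .4862 .2958 .036 -4.6; python3 -c "
from h import *
from bench import ctrl
print(rot(ctrl.get_state()['eef_rot']).round(4))"
```

```text
t6.00 p [0.4849 0.2914 0.0449] jaw-5.2 tilt0.034 g0.455 F [-0.2 -1.3 -0.6] J [0.47 0.57 1.61 0.02 0.99 0.55]
tool shift units [0.03  0.008 0.059]  mm [4.5 1.2 8.8]  yaw units -0.019
after turning: [0.03, 0.008, 0.059]
[[ 0.0898  0.9954 -0.0343]
 [ 0.996  -0.0898  0.0011]
 [-0.002  -0.0343 -0.9994]]
```

Request:
{"fn": "jog_arm", "kwargs": {
  "commands": [
    [-1,0.03,0.008,0.03,-0.02],
    [-1,0,0,0.03,0],
    [-1,0,0,0,0]
  ]
}}

```text
time: 6.25
position: [0.487, 0.2952, 0.0365]
eef_rot: [-0.012, 0.735, 0.678, -0.012]
wrist_force: [0.3, -0.0, -1.1]
grip_width: 0.458
```

```bash
python3 err.py .4862 .2958 .0345 -4.6; python3 snap.py w4
```

```text
t6.25 p [0.487  0.2952 0.0365] jaw-4.6 tilt0.033 g0.458 F [ 0.3 -0.  -1.1] J [0.47 0.59 1.6  0.02 0.98 0.54]
tool shift units [ 0.003 -0.005  0.013]  mm [ 0.5 -0.7  2. ]  yaw units 0.001
after turning: [0.003, -0.005, 0.013]
```

View pics/w4.png

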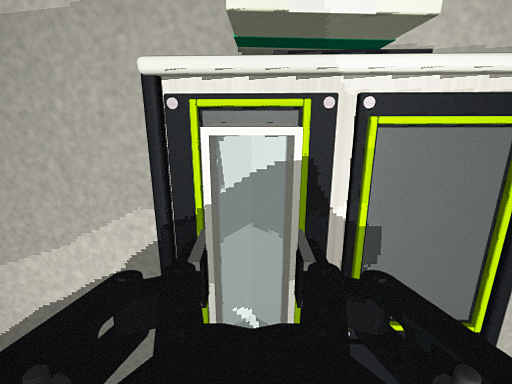

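Request:
{"fn": "jog_arm", "kwargs": {
  "commands": [
    [-1,0,-0.005,0.012,0],
    [-1,0,0,0.006,0],
    [-1,0,0,0,0]
  ]
}}

```text
time: 6.55
position: [0.4868, 0.2958, 0.0354]
eef_rot: [-0.012, 0.735, 0.678, -0.01]
wrist_force: [-0.6, -0.4, -0.5]
grip_width: 0.454
```

```bash
python3 err.py .4862 .2958 .0345 -4.6
```

```text
t6.55 p [0.4868 0.2958 0.0354] jaw-4.6 tilt0.031 g0.454 F [-0.6 -0.4 -0.5] J [0.47 0.59 1.61 0.02 0.97 0.54]
tool shift units [-0.    -0.004  0.006]  mm [-0.1 -0.6  0.9]  yaw units 0.002
after turning: [-0.0, -0.004, 0.006]
```

Request:
{"fn": "jog_arm", "kwargs": {
  "commands": [
    [-1,0,0,0.014,0],
    [-1,0,0,0.01,0],
    [-1,0,0,0.006,0]
  ]
}}

```text
time: 6.8
position: [0.4872, 0.2961, 0.0338]
eef_rot: [-0.011, 0.734, 0.678, -0.009]
wrist_force: [-1.9, -1.7, 4.3]
grip_width: 0.46
```

```bash
python3 err.py .4862 .2958 .0345 -4.6
```

```text
t6.80 p [0.4872 0.2961 0.0338] jaw-4.5 tilt0.029 g0.460 F [-1.9 -1.7  4.3] J [0.47 0.59 1.61 0.02 0.97 0.54]
tool shift units [-0.002 -0.007 -0.004]  mm [-0.3 -1.  -0.6]  yaw units 0.002
after turning: [-0.002, -0.007, -0.004]
```

Request:
{"fn": "jog_arm", "kwargs": {
  "commands": [
    [1,0,0,0,0],
    [1,0,0,0,0],
    [1,0,0,0,0],
    [1,0,0,0,0],
    [1,0,0,0,0],
    [1,0,0,-0.05,0],
    [1,0,0,-0.15,0],
    [1,0,0,-0.25,0]
  ]
}}

```text
time: 7.47
position: [0.4862, 0.2943, 0.097]
eef_rot: [-0.013, 0.734, 0.678, -0.015]
wrist_force: [0.4, 0.6, -0.1]
grip_width: 0.995
```

Request:
{"fn": "jog_arm", "kwargs": {
  "commands": [
    [1,0,0,-0.25,0],
    [1,0,0,-0.25,0],
    [1,0,0,-0.1,0],
    [1,0,0,0,0]
  ]
}}

```text
time: 7.8
position: [0.4909, 0.2949, 0.1996]
eef_rot: [-0.012, 0.734, 0.678, -0.011]
wrist_force: [0.0, 0.5, 0.9]
grip_width: 0.998
```

```bash
python3 err.py .59 -.1195 .18 44.6; python3 snap.py w5
```

```text
t7.80 p [0.4909 0.2949 0.1996] jaw-4.5 tilt0.032 g0.998 F [0.  0.5 0.9] J [0.47 0.39 1.47 0.02 1.3  0.54]
tool shift units [-2.702  0.881  0.104]  mm [-405.2  132.2   15.6]  yaw units -1.638
after turning: [-2.434, -1.467, 0.104]
```

View pics/w5.png

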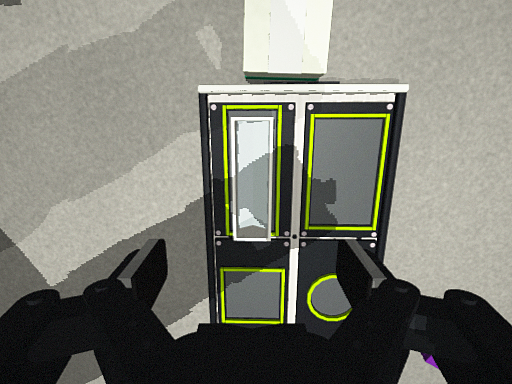

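Run:
```python
import cv2
im=cv2.imread("pics/w5.png"); cv2.imwrite("pics/w5c.png",cv2.resize(im[85:330,195:400],None,fx=2.9,fy=2.4,interpolation=cv2.INTER_CUBIC))
```

```text
(no output)
```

View pics/w5c.png

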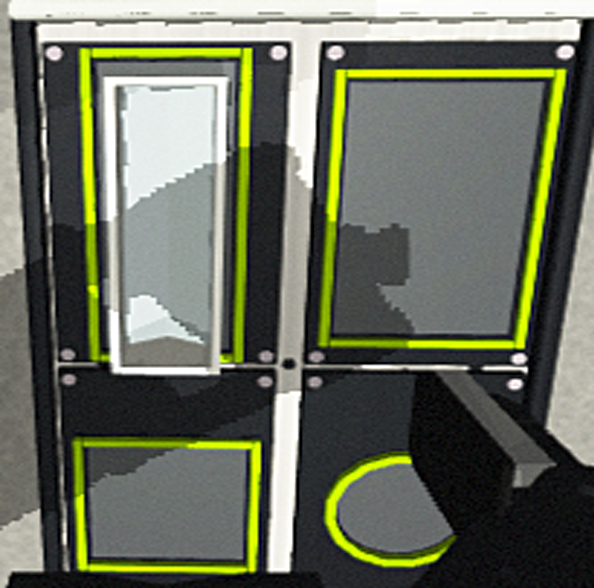

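```bash
echo troughrim;python3 wp.py w5 0.023 222.6,105 281.9,105 278.8,235.8 226.7,235.8; echo trough;python3 wp.py w5 0.062 231.2,117.5 273.6,117.5 270.5,240.8 233.6,240.8;echo tip; python3 wp.py w5 .023 309.8,114 390.5,114 377.8,230.8 304.7,230.8;echo block; python3 wp.py w5 .023 220.9,267.5 284.7,268.7 284,323 221.9,322.5
```

```text
troughrim
222.6,105 [0.4609 0.3734 0.023 ]
281.9,105 [0.5241 0.3684 0.023 ]
278.8,235.8 [0.5128 0.2174 0.023 ]
226.7,235.8 [0.4496 0.2215 0.023 ]
mean [0.4869 0.2952]
edge 0.0634 ang -4.6
edge 0.1514 ang -94.3
edge 0.0633 ang 176.3
edge 0.1523 ang 85.8
trough
231.2,117.5 [0.4728 0.3603 0.062 ]
273.6,117.5 [0.5129 0.3571 0.062 ]
270.5,240.8 [0.5022 0.2301 0.062 ]
233.6,240.8 [0.4628 0.2326 0.062 ]
mean [0.4877 0.295 ]
edge 0.0402 ang -4.5
edge 0.1275 ang -94.8
edge 0.0396 ang 176.3
edge 0.1281 ang 85.5
tip
309.8,114 [0.5533 0.3568 0.023 ]
390.5,114 [0.6383 0.35   0.023 ]
377.8,230.8 [0.6304 0.2162 0.023 ]
304.7,230.8 [0.5441 0.2219 0.023 ]
mean [0.5915 0.2862]
edge 0.0852 ang -4.5
edge 0.1340 ang -93.4
edge 0.0865 ang 176.2
edge 0.1352 ang 86.1
block
220.9,267.5 [0.4378 0.1788 0.023 ]
284.7,268.7 [0.5178 0.1722 0.023 ]
284,323 [0.513  0.0911 0.023 ]
221.9,322.5 [0.4302 0.0963 0.023 ]
mean [0.4747 0.1346]
edge 0.0802 ang -4.7
edge 0.0812 ang -93.4
edge 0.0829 ang 176.4
edge 0.0829 ang 84.7
```

Request:
{"fn": "jog_arm", "kwargs": {
  "commands": [
    [1,0,0,0,-0.234],
    [1,0,0,0,-0.234],
    [1,0,0,0,-0.234],
    [1,0,0,0,-0.234],
    [1,0,0,0,-0.234],
    [1,0,0,0,-0.234],
    [1,0,0,0,-0.234],
    [1,-0.1,-0.06,0,0]
  ]
}}

```text
time: 8.52
position: [0.491, 0.2777, 0.1874]
eef_rot: [-0.02, 0.374, 0.927, -0.011]
wrist_force: [0.2, 0.2, 0.2]
grip_width: 0.998
```

Request:
{"fn": "jog_arm", "kwargs": {
  "commands": [
    [1,-0.22,-0.13,0,0],
    [1,-0.22,-0.13,0,0],
    [1,-0.22,-0.13,0,0],
    [1,-0.22,-0.13,0,0],
    [1,-0.22,-0.13,0,0],
    [1,-0.22,-0.13,0,0],
    [1,-0.22,-0.13,0,0],
    [1,-0.22,-0.13,0,0]
  ]
}}

```text
time: 9.18
position: [0.5703, -0.0263, 0.1716]
eef_rot: [-0.029, 0.368, 0.929, -0.015]
wrist_force: [0.6, -0.2, 0.5]
grip_width: 1.001
```

```bash
python3 err.py .59 -.1195 .19 44.6
```

```text
t9.18 p [ 0.5703 -0.0263  0.1716] jaw46.8 tilt0.065 g1.001 F [ 0.6 -0.2  0.5] J [-0.1   0.43  1.48 -0.01  1.29 -0.92]
tool shift units [-0.516 -0.369 -0.127]  mm [-77.4 -55.3 -19. ]  yaw units 0.074
after turning: [-0.53, -0.349, -0.127]
```

```bash
cat >> err.py <<'E'
    s=ctrl.get_state();M=rot(s["eef_rot"]);q=s["joints"];print("pitch %.4f roll(J4) %.4f"%(q[1]+q[2]+q[4]-np.pi,q[3]),"toolz",M[:,2].round(4), "qd",s["qd"].round(3))
E
python3 err.py .59 -.1195 .19 44.6
```

```text
File "err.py", line 14
    s=ctrl.get_state();M=rot(s["eef_rot"]);q=s["joints"];print("pitch %.4f roll(J4) %.4f"%(q[1]+q[2]+q[4]-np.pi,q[3]),"toolz",M[:,2].round(4), "qd",s["qd"].round(3))
IndentationError: unexpected indent
```

Request:
{"fn": "jog_arm", "kwargs": {
  "commands": [
    [1,0,0,0,0],
    [1,0,0,0,0],
    [1,0,0,0,0],
    [1,0,0,0,0]
  ]
}}

```text
time: 9.52
position: [0.5692, -0.0332, 0.1656]
eef_rot: [-0.033, 0.372, 0.928, -0.016]
wrist_force: [-0.4, -0.9, 1.1]
grip_width: 0.997
```

```bash
python3 err.py .59 -.1195 .19 44.6
```

```text
File "err.py", line 14
    s=ctrl.get_state();M=rot(s["eef_rot"]);q=s["joints"];print("pitch %.4f roll(J4) %.4f"%(q[1]+q[2]+q[4]-np.pi,q[3]),"toolz",M[:,2].round(4), "qd",s["qd"].round(3))
IndentationError: unexpected indent
```

Request:
{"fn": "jog_arm", "kwargs": {
  "commands": [
    [1,0,0,0,0],
    [1,0,0,0,0],
    [1,0,0,0,0],
    [1,0,0,0,0]
  ]
}}

```text
time: 9.85
position: [0.5685, -0.0298, 0.1649]
eef_rot: [-0.033, 0.37, 0.928, -0.017]
wrist_force: [-1.0, 0.1, 0.6]
grip_width: 1.0
```

```bash
python3 err.py .59 -.1195 .19 44.6
```

```text
File "err.py", line 14
    s=ctrl.get_state();M=rot(s["eef_rot"]);q=s["joints"];print("pitch %.4f roll(J4) %.4f"%(q[1]+q[2]+q[4]-np.pi,q[3]),"toolz",M[:,2].round(4), "qd",s["qd"].round(3))
IndentationError: unexpected indent
```

```bash
sed -i 's/^    s=ctrl.get_state();M=rot(s\["eef_rot"\]);q=/s=ctrl.get_state();M=rot(s["eef_rot"]);q=/' err.py
python3 err.py .59 -.1195 .19 44.6
```

```text
t9.85 p [ 0.5685 -0.0298  0.1649] jaw46.6 tilt0.075 g1.000 F [-1.   0.1  0.6] J [-0.11  0.44  1.49 -0.01  1.28 -0.92]
tool shift units [-0.507 -0.345 -0.174]  mm [-76.  -51.8 -26.1]  yaw units 0.068
after turning: [-0.519, -0.327, -0.174]
pitch 0.0732 roll(J4) -0.0149 toolz [-0.0743 -0.0062 -0.9972] qd [ 0.014 -0.004  0.002 -0.001 -0.003  0.002]
```

Request:
{"fn": "jog_arm", "kwargs": {
  "commands": [
    [1,0,0,-0.25,0],
    [1,0,0,-0.25,0],
    [1,0,0,0,0],
    [1,0,0,0,0]
  ]
}}

```text
time: 10.18
position: [0.5735, -0.0275, 0.2417]
eef_rot: [-0.035, 0.369, 0.929, -0.017]
wrist_force: [0.3, -0.4, -0.5]
grip_width: 0.998
```

```bash
python3 err.py .59 -.1195 .19 44.6
```

```text
t10.18 p [ 0.5735 -0.0275  0.2417] jaw46.8 tilt0.077 g0.998 F [ 0.3 -0.4 -0.5] J [-0.11  0.39  1.38 -0.01  1.45 -0.92]
tool shift units [-0.519 -0.351  0.339]  mm [-77.8 -52.7  50.9]  yaw units 0.073
after turning: [-0.532, -0.331, 0.339]
pitch 0.0758 roll(J4) -0.0141 toolz [-0.0768 -0.006  -0.997 ] qd [ 0.01  -0.042 -0.064  0.001  0.037  0.   ]
```

Request:
{"fn": "jog_arm", "kwargs": {
  "commands": [
    [1,0,0,0.25,0],
    [1,0,0,0.25,0],
    [1,0,0,0,0],
    [1,0,0,0,0]
  ]
}}

```text
time: 10.52
position: [0.5684, -0.0271, 0.1668]
eef_rot: [-0.032, 0.368, 0.929, -0.016]
wrist_force: [-0.4, 0.5, 1.1]
grip_width: 0.999
```

```bash
python3 err.py .59 -.1195 .19 44.6
```

```text
t10.52 p [ 0.5684 -0.0271  0.1668] jaw46.9 tilt0.072 g0.999 F [-0.4  0.5  1.1] J [-0.11  0.44  1.49 -0.01  1.28 -0.92]
tool shift units [-0.519 -0.359 -0.161]  mm [-77.9 -53.8 -24.1]  yaw units 0.076
after turning: [-0.533, -0.338, -0.161]
pitch 0.0703 roll(J4) -0.0147 toolz [-0.0713 -0.0066 -0.9974] qd [ 0.003  0.037  0.054 -0.001 -0.031  0.   ]
```

Request:
{"fn": "jog_arm", "kwargs": {
  "commands": [
    [1,0.2,0,0,0],
    [1,0.2,0,0,0],
    [1,0,0,0,0],
    [1,0,0,0,0]
  ]
}}

```text
time: 10.85
position: [0.5245, 0.0153, 0.1738]
eef_rot: [-0.031, 0.368, 0.929, -0.016]
wrist_force: [0.2, -1.0, 0.6]
grip_width: 1.0
```

```bash
python3 err.py .59 -.1195 .19 44.6
```

```text
t10.85 p [0.5245 0.0153 0.1738] jaw46.8 tilt0.070 g1.000 F [ 0.2 -1.   0.6] J [-0.04  0.34  1.61 -0.01  1.26 -0.85]
tool shift units [-0.928 -0.362 -0.132]  mm [-139.2  -54.2  -19.8]  yaw units 0.074
after turning: [-0.941, -0.325, -0.132]
pitch 0.0693 roll(J4) -0.0096 toolz [-0.0695 -0.0066 -0.9976] qd [ 0.031 -0.047  0.016  0.008  0.02   0.017]
```

Request:
{"fn": "jog_arm", "kwargs": {
  "commands": [
    [1,0,0.2,0,0],
    [1,0,0.2,0,0],
    [1,0,0,0,0],
    [1,0,0,0,0]
  ]
}}

```text
time: 11.18
position: [0.5699, 0.0596, 0.1764]
eef_rot: [-0.028, 0.369, 0.929, -0.015]
wrist_force: [-0.5, -0.5, -0.7]
grip_width: 1.0
```

```bash
python3 err.py .59 -.1195 .19 44.6
```

```text
t11.18 p [0.5699 0.0596 0.1764] jaw46.8 tilt0.063 g1.000 F [-0.5 -0.5 -0.7] J [ 0.04  0.43  1.47 -0.    1.3  -0.77]
tool shift units [-0.913 -0.781 -0.091]  mm [-136.9 -117.2  -13.6]  yaw units 0.072
after turning: [-0.942, -0.746, -0.091]
pitch 0.0628 roll(J4) -0.0042 toolz [-0.0625 -0.0067 -0.998 ] qd [ 0.024  0.032 -0.064  0.007  0.015  0.015]
```

Request:
{"fn": "jog_arm", "kwargs": {
  "commands": [
    [1,0,0,0,0.234],
    [1,0,0,0,0.234],
    [1,0,0,0,0.234],
    [1,0,0,0,0.234],
    [1,0,0,0,0]
  ]
}}

```text
time: 11.6
position: [0.5714, 0.0565, 0.18]
eef_rot: [-0.022, 0.59, 0.807, -0.02]
wrist_force: [-0.4, 0.3, 0.1]
grip_width: 1.003
```

```bash
python3 err.py .59 -.1195 .19 44.6
```

```text
t11.60 p [0.5714 0.0565 0.18  ] jaw17.7 tilt0.060 g1.003 F [-0.4  0.3  0.1] J [ 0.04  0.43  1.47 -0.    1.3  -0.27]
tool shift units [-1.155 -0.243 -0.066]  mm [-173.2  -36.4   -9.8]  yaw units -0.896
after turning: [-0.921, -0.739, -0.066]
pitch 0.0595 roll(J4) -0.0048 toolz [-0.0592 -0.0069 -0.9982] qd [-0.015 -0.01  -0.005 -0.003  0.008 -0.162]
```

Request:
{"fn": "jog_arm", "kwargs": {
  "commands": [
    [1,0,0,0,-0.234],
    [1,0,0,0,-0.234],
    [1,0,0,0,-0.234],
    [1,0,0,0,-0.234],
    [1,0,0,0,0]
  ]
}}

```text
time: 12.02
position: [0.572, 0.0532, 0.183]
eef_rot: [-0.025, 0.365, 0.931, -0.014]
wrist_force: [0.1, -0.1, -0.1]
grip_width: 1.001
```

```bash
python3 err.py .59 -.1195 .19 44.6
```

```text
t12.02 p [0.572  0.0532 0.183 ] jaw47.3 tilt0.057 g1.001 F [ 0.1 -0.1 -0.1] J [ 0.03  0.43  1.47 -0.01  1.31 -0.79]
tool shift units [-0.868 -0.766 -0.045]  mm [-130.2 -114.8   -6.8]  yaw units 0.089
after turning: [-0.903, -0.724, -0.045]
pitch 0.0568 roll(J4) -0.0054 toolz [-0.0565 -0.007  -0.9984] qd [-0.012 -0.009 -0.004 -0.001  0.005  0.103]
```

Request:
{"fn": "jog_arm", "kwargs": {
  "commands": [
    [1,-0.18,0.18,0,0],
    [1,-0.18,0.18,0,0],
    [1,-0.18,0.18,0,0],
    [1,0,0,0,0]
  ]
}}

```text
time: 12.35
position: [0.6876, 0.0555, 0.1747]
eef_rot: [-0.027, 0.366, 0.93, -0.015]
wrist_force: [0.0, -0.7, -0.4]
grip_width: 0.999
```

```bash
python3 err.py .59 -.1195 .19 44.6
```

```text
t12.35 p [0.6876 0.0555 0.1747] jaw47.1 tilt0.062 g0.999 F [ 0.  -0.7 -0.4] J [ 0.03  0.7   1.07 -0.01  1.44 -0.79]
tool shift units [-0.317 -1.301 -0.053]  mm [ -47.5 -195.2   -8. ]  yaw units 0.082
after turning: [-0.372, -1.286, -0.053]
pitch 0.0620 roll(J4) -0.0055 toolz [-0.0618 -0.0073 -0.9981] qd [-0.007 -0.102  0.155 -0.    -0.024  0.011]
```

Request:
{"fn": "jog_arm", "kwargs": {
  "commands": [
    [1,0.18,-0.18,0,0],
    [1,0.18,-0.18,0,0],
    [1,0.18,-0.18,0,0],
    [1,0,0,0,0]
  ]
}}

```text
time: 12.68
position: [0.5689, 0.0496, 0.1736]
eef_rot: [-0.033, 0.369, 0.929, -0.017]
wrist_force: [2.0, 0.1, 0.4]
grip_width: 1.0
```

```bash
python3 err.py .59 -.1195 .19 44.6
```

```text
t12.68 p [0.5689 0.0496 0.1736] jaw46.7 tilt0.075 g1.000 F [2.  0.1 0.4] J [ 0.03  0.44  1.47 -0.01  1.31 -0.79]
tool shift units [-0.871 -0.729 -0.11 ]  mm [-130.7 -109.4  -16.6]  yaw units 0.070
after turning: [-0.897, -0.697, -0.11]
pitch 0.0744 roll(J4) -0.0060 toolz [-0.0741 -0.0077 -0.9972] qd [-0.014  0.066 -0.15  -0.     0.007  0.011]
```

Request:
{"fn": "jog_arm", "kwargs": {
  "commands": [
    [1,0,0,0,0],
    [1,0,0,0,0],
    [1,0,0,0,0]
  ]
}}

```text
time: 12.93
position: [0.5683, 0.0487, 0.1756]
eef_rot: [-0.032, 0.371, 0.928, -0.017]
wrist_force: [0.7, 0.5, 0.4]
grip_width: 1.002
```

```bash
python3 err.py .59 -.1195 .19 44.6
```

```text
t12.93 p [0.5683 0.0487 0.1756] jaw46.5 tilt0.072 g1.002 F [0.7 0.5 0.4] J [ 0.02  0.43  1.47 -0.01  1.31 -0.78]
tool shift units [-0.873 -0.718 -0.097]  mm [-131.  -107.7  -14.6]  yaw units 0.064
after turning: [-0.897, -0.689, -0.097]
pitch 0.0721 roll(J4) -0.0062 toolz [-0.0718 -0.0077 -0.9974] qd [-0.005 -0.001 -0.012 -0.001  0.004  0.003]
```

Request:
{"fn": "jog_arm", "kwargs": {
  "commands": [
    [1,0,0,0,0],
    [1,0,0,0,0],
    [1,0,0,0,0]
  ]
}}

```text
time: 13.18
position: [0.5704, 0.0485, 0.1761]
eef_rot: [-0.031, 0.371, 0.928, -0.017]
wrist_force: [0.2, 0.6, 0.4]
grip_width: 0.997
```

```bash
python3 err.py .59 -.1195 .19 44.6
```

```text
t13.18 p [0.5704 0.0485 0.1761] jaw46.5 tilt0.070 g0.997 F [0.2 0.6 0.4] J [ 0.02  0.44  1.47 -0.01  1.31 -0.78]
tool shift units [-0.863 -0.726 -0.093]  mm [-129.4 -108.9  -14. ]  yaw units 0.062
after turning: [-0.886, -0.697, -0.093]
pitch 0.0701 roll(J4) -0.0062 toolz [-0.0698 -0.0076 -0.9975] qd [-0.002  0.013 -0.018 -0.001 -0.     0.002]
```

Request:
{"fn": "jog_arm", "kwargs": {
  "commands": [
    [1,-0.1,0.1,0,0],
    [1,0,0,0,0],
    [1,0,0,0,0],
    [1,0,0,0,0],
    [1,0,0,0,0]
  ]
}}

```text
time: 13.6
position: [0.5931, 0.049, 0.1738]
eef_rot: [-0.031, 0.371, 0.928, -0.017]
wrist_force: [-0.5, -0.2, -0.9]
grip_width: 1.0
```

```bash
python3 err.py .59 -.1195 .19 44.6
```

```text
t13.60 p [0.5931 0.049  0.1738] jaw46.5 tilt0.071 g1.000 F [-0.5 -0.2 -0.9] J [ 0.02  0.49  1.4  -0.01  1.33 -0.78]
tool shift units [-0.755 -0.833 -0.098]  mm [-113.3 -124.9  -14.7]  yaw units 0.062
after turning: [-0.782, -0.808, -0.098]
pitch 0.0708 roll(J4) -0.0062 toolz [-0.0706 -0.0077 -0.9975] qd [ 0.     0.002  0.001  0.    -0.     0.   ]
```

Request:
{"fn": "jog_arm", "kwargs": {
  "commands": [
    [1,0.1,-0.1,0,0],
    [1,0,0,0,0],
    [1,0,0,0,0],
    [1,0,0,0,0],
    [1,0,0,0,0]
  ]
}}

```text
time: 14.02
position: [0.5707, 0.0485, 0.1755]
eef_rot: [-0.031, 0.371, 0.928, -0.017]
wrist_force: [-0.4, 0.6, -0.1]
grip_width: 1.001
```

```bash
python3 err.py .59 -.1195 .19 44.6
```

```text
t14.02 p [0.5707 0.0485 0.1755] jaw46.5 tilt0.071 g1.001 F [-0.4  0.6 -0.1] J [ 0.02  0.44  1.47 -0.01  1.31 -0.78]
tool shift units [-0.861 -0.728 -0.097]  mm [-129.2 -109.1  -14.6]  yaw units 0.062
after turning: [-0.885, -0.699, -0.097]
pitch 0.0708 roll(J4) -0.0062 toolz [-0.0705 -0.0077 -0.9975] qd [ 0.    -0.    -0.002  0.002 -0.001 -0.001]
```

Request:
{"fn": "jog_arm", "kwargs": {
  "commands": [
    [1,0.18,-0.18,0,0],
    [1,0.18,-0.18,0,0],
    [1,0.18,-0.18,0,0],
    [1,0,0,0,0],
    [1,0,0,0,0],
    [1,0,0,0,0],
    [1,0,0,0,0]
  ]
}}

```text
time: 14.6
position: [0.4531, 0.0456, 0.1809]
eef_rot: [-0.033, 0.371, 0.928, -0.017]
wrist_force: [-0.2, 0.5, 0.3]
grip_width: 1.005
```

```bash
python3 err.py .59 -.1195 .19 44.6|tail -1
```

```text
pitch 0.0745 roll(J4) -0.0064 toolz [-0.0742 -0.0078 -0.9972] qd [-0.001  0.008 -0.015  0.     0.002 -0.001]
```

Request:
{"fn": "jog_arm", "kwargs": {
  "commands": [
    [1,-0.18,0.18,0,0],
    [1,-0.18,0.18,0,0],
    [1,-0.18,0.18,0,0],
    [1,0,0,0,0],
    [1,0,0,0,0],
    [1,0,0,0,0],
    [1,0,0,0,0]
  ]
}}

```text
time: 15.18
position: [0.5747, 0.0483, 0.1672]
eef_rot: [-0.035, 0.371, 0.928, -0.018]
wrist_force: [-0.4, 0.3, 0.4]
grip_width: 0.998
```

```bash
python3 err.py .59 -.1195 .19 44.6|tail -1
```

```text
pitch 0.0790 roll(J4) -0.0063 toolz [-0.0788 -0.0078 -0.9969] qd [ 0.     0.005 -0.001  0.001 -0.001  0.   ]
```

Request:
{"fn": "jog_arm", "kwargs": {
  "commands": [
    [1,0,0,-0.27,0],
    [1,0,0,-0.27,0],
    [1,0,0,-0.27,0],
    [1,0,0,0,0],
    [1,0,0,0,0],
    [1,0,0,0,0],
    [1,0,0,0,0]
  ]
}}

```text
time: 15.77
position: [0.5802, 0.0494, 0.2954]
eef_rot: [-0.035, 0.371, 0.928, -0.018]
wrist_force: [-0.1, 0.7, -0.2]
grip_width: 1.002
```

```bash
python3 err.py .59 -.1195 .19 44.6|tail -1
```

```text
pitch 0.0781 roll(J4) -0.0059 toolz [-0.0779 -0.0078 -0.9969] qd [ 0.001 -0.015  0.012  0.    -0.007  0.002]
```

Request:
{"fn": "jog_arm", "kwargs": {
  "commands": [
    [1,0,0,0.27,0],
    [1,0,0,0.27,0],
    [1,0,0,0.27,0],
    [1,0,0,0,0],
    [1,0,0,0,0],
    [1,0,0,0,0],
    [1,0,0,0,0]
  ]
}}

```text
time: 16.35
position: [0.569, 0.0485, 0.1717]
eef_rot: [-0.035, 0.371, 0.928, -0.018]
wrist_force: [0.0, -0.6, 0.6]
grip_width: 1.0
```

```bash
python3 err.py .59 -.1195 .19 44.6
```

```text
t16.35 p [0.569  0.0485 0.1717] jaw46.5 tilt0.078 g1.000 F [ 0.  -0.6  0.6] J [ 0.02  0.44  1.47 -0.01  1.31 -0.78]
tool shift units [-0.868 -0.721 -0.124]  mm [-130.1 -108.2  -18.5]  yaw units 0.062
after turning: [-0.891, -0.693, -0.124]
pitch 0.0778 roll(J4) -0.0062 toolz [-0.0775 -0.0078 -0.997 ] qd [-0.001 -0.012 -0.021 -0.     0.02   0.   ]
```

Request:
{"fn": "jog_arm", "kwargs": {
  "commands": [
    [1,0.18,0.19,0,0],
    [1,0.18,0.19,0,0],
    [1,0.18,0.19,0,0],
    [1,0,0,0,0],
    [1,0,0,0,0],
    [1,0,0,0,0],
    [1,0,0,0,0]
  ]
}}

```text
time: 16.93
position: [0.5744, 0.1708, 0.1848]
eef_rot: [-0.026, 0.373, 0.928, -0.013]
wrist_force: [0.5, -0.1, -0.2]
grip_width: 0.999
```

```bash
python3 err.py .59 -.1195 .19 44.6
```

```text
t16.93 p [0.5744 0.1708 0.1848] jaw46.3 tilt0.059 g0.999 F [ 0.5 -0.1 -0.2] J [ 0.22  0.48  1.38  0.01  1.34 -0.59]
tool shift units [-1.412 -1.327 -0.033]  mm [-211.8 -199.1   -5. ]  yaw units 0.056
after turning: [-1.451, -1.285, -0.033]
pitch 0.0582 roll(J4) 0.0093 toolz [-0.0587 -0.0041 -0.9983] qd [-0.004 -0.014 -0.013 -0.     0.007 -0.004]
```

Request:
{"fn": "jog_arm", "kwargs": {
  "commands": [
    [1,-0.18,-0.19,0,0],
    [1,-0.18,-0.19,0,0],
    [1,-0.18,-0.19,0,0],
    [1,0,0,0,0],
    [1,0,0,0,0],
    [1,0,0,0,0],
    [1,0,0,0,0]
  ]
}}

```text
time: 17.52
position: [0.5745, 0.0431, 0.1895]
eef_rot: [-0.024, 0.375, 0.927, -0.012]
wrist_force: [1.1, 0.3, 0.1]
grip_width: 1.002
```

```bash
python3 err.py .59 -.1195 .19 44.6
```

```text
t17.52 p [0.5745 0.0431 0.1895] jaw46.0 tilt0.053 g1.002 F [1.1 0.3 0.1] J [ 0.01  0.42  1.46 -0.    1.32 -0.79]
tool shift units [-0.828 -0.707 -0.005]  mm [-124.2 -106.1   -0.7]  yaw units 0.045
after turning: [-0.845, -0.687, -0.005]
pitch 0.0529 roll(J4) -0.0032 toolz [-0.0529 -0.0037 -0.9986] qd [-0.007 -0.004 -0.002  0.001  0.002  0.004]
```

Request:
{"fn": "jog_arm", "kwargs": {
  "commands": [
    [1,0.18,0.19,0,0],
    [1,0.18,0.19,0,0],
    [1,0.18,0.19,0,0],
    [1,0,0,0,0],
    [1,0,0,0,0],
    [1,0,0,0,0],
    [1,0,0,0,0]
  ]
}}

```text
time: 18.1
position: [0.5752, 0.169, 0.1894]
eef_rot: [-0.023, 0.374, 0.927, -0.011]
wrist_force: [-0.1, 0.4, 0.9]
grip_width: 1.0
```

Request:
{"fn": "jog_arm", "kwargs": {
  "commands": [
    [1,-0.18,-0.19,0,0],
    [1,-0.18,-0.19,0,0],
    [1,-0.18,-0.19,0,0],
    [1,0,0,0,0],
    [1,0,0,0,0],
    [1,0,0,0,0],
    [1,0,0,0,0]
  ]
}}

```text
time: 18.68
position: [0.5736, 0.043, 0.1901]
eef_rot: [-0.023, 0.375, 0.926, -0.011]
wrist_force: [0.6, 0.0, -0.4]
grip_width: 1.0
```

```bash
python3 err.py .59 -.1195 .19 44.6
```

```text
t18.68 p [0.5736 0.043  0.1901] jaw45.9 tilt0.052 g1.000 F [ 0.6  0.  -0.4] J [ 0.01  0.42  1.46 -0.    1.32 -0.79]
tool shift units [-0.833 -0.702 -0.001]  mm [-1.249e+02 -1.052e+02 -1.000e-01]  yaw units 0.044
after turning: [-0.849, -0.682, -0.001]
pitch 0.0517 roll(J4) -0.0031 toolz [-0.0516 -0.0037 -0.9987] qd [-0.006 -0.    -0.001  0.002  0.     0.002]
```

Request:
{"fn": "jog_arm", "kwargs": {
  "commands": [
    [1,0.18,-0.18,0,0],
    [1,0.18,-0.18,0,0],
    [1,0.18,-0.18,0,0],
    [1,0,0,0,0.2],
    [1,0,0,0,0.2],
    [1,0,0,0,0.2],
    [1,0,0,0,0.2],
    [1,0,0,0,0.2]
  ]
}}

```text
time: 19.35
position: [0.4519, 0.0465, 0.193]
eef_rot: [-0.022, 0.607, 0.795, -0.019]
wrist_force: [0.2, 0.6, 1.1]
grip_width: 0.997
```

```bash
python3 err.py .59 -.1195 .19 44.6
```

```text
t19.35 p [0.4519 0.0465 0.193 ] jaw15.3 tilt0.057 g0.997 F [0.2 0.6 1.1] J [ 0.02  0.16  1.79 -0.    1.25 -0.24]
tool shift units [-1.31   0.596 -0.029]  mm [-196.5   89.4   -4.3]  yaw units -0.976
after turning: [-1.434, -0.121, -0.029]
pitch 0.0571 roll(J4) -0.0025 toolz [-0.057  -0.0037 -0.9984] qd [ 2.000e-02 -7.000e-03  1.000e-03  2.000e-03  1.000e-03  1.317e+00]
```

Request:
{"fn": "jog_arm", "kwargs": {
  "commands": [
    [1,0,0,0,-0.2],
    [1,0,0,0,-0.2],
    [1,0,0,0,-0.2],
    [1,0,0,0,-0.2],
    [1,0,0,0,-0.2],
    [1,0,0,0,0],
    [1,0,0,0,0]
  ]
}}

```text
time: 19.93
position: [0.4519, 0.0518, 0.1937]
eef_rot: [-0.025, 0.375, 0.927, -0.012]
wrist_force: [-0.8, -0.1, 0.2]
grip_width: 0.999
```

```bash
python3 err.py .59 -.1195 .19 44.6
```

```text
t19.93 p [0.4519 0.0518 0.1937] jaw46.0 tilt0.056 g0.999 F [-0.8 -0.1  0.2] J [ 0.03  0.16  1.79 -0.    1.25 -0.77]
tool shift units [-1.456 -0.181 -0.022]  mm [-218.4  -27.1   -3.4]  yaw units 0.047
after turning: [-1.46, -0.145, -0.022]
pitch 0.0555 roll(J4) -0.0018 toolz [-0.0554 -0.0036 -0.9985] qd [ 0.014  0.    -0.002  0.001  0.    -0.032]
```

Request:
{"fn": "jog_arm", "kwargs": {
  "commands": [
    [1,-0.08,-0.01,0,0.04],
    [1,-0.15,-0.015,0,0],
    [1,-0.15,-0.015,0,0],
    [1,-0.15,-0.015,0,0],
    [1,-0.15,-0.015,0,0],
    [1,-0.15,-0.015,0,0],
    [1,-0.15,-0.015,0,0],
    [1,-0.15,-0.015,0,0]
  ]
}}

```text
time: 20.6
position: [0.5628, -0.0875, 0.1885]
eef_rot: [-0.024, 0.397, 0.917, -0.013]
wrist_force: [0.7, 0.1, -0.0]
grip_width: 1.001
```

Request:
{"fn": "jog_arm", "kwargs": {
  "commands": [
    [1,-0.15,-0.02,0,0],
    [1,-0.1,-0.01,0,0],
    [1,-0.05,0,0,0],
    [1,0,0,0,0],
    [1,0,0,0,0]
  ]
}}

```text
time: 21.02
position: [0.5935, -0.1309, 0.1847]
eef_rot: [-0.024, 0.406, 0.913, -0.013]
wrist_force: [0.0, 0.5, -0.1]
grip_width: 1.001
```

```bash
python3 err.py .59 -.1195 .19 44.6; python3 snap.py w6
```

```text
t21.02 p [ 0.5935 -0.1309  0.1847] jaw42.1 tilt0.055 g1.001 F [ 0.   0.5 -0.1] J [-0.27  0.5   1.36 -0.02  1.34 -1.  ]
tool shift units [ 0.073  0.032 -0.034]  mm [11.   4.8 -5.2]  yaw units -0.084
after turning: [0.072, 0.035, -0.034]
pitch 0.0523 roll(J4) -0.0191 toolz [-0.0553 -0.004  -0.9985] qd [-0.006  0.011 -0.009 -0.001  0.001  0.018]
```

View pics/w6.png

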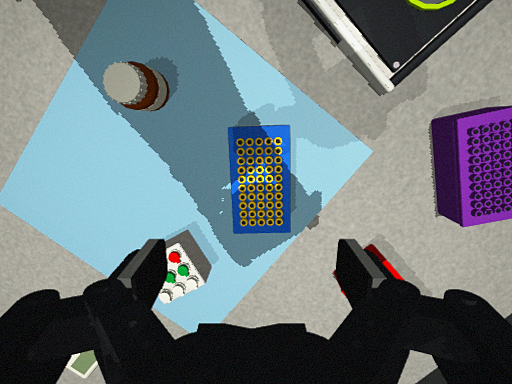

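```bash
python3 wp.py w6 0.048 229,127 290,125 291,232.5 233,234.5; python3 err.py .59 -.1195 .19 44.6
```

```text
229,127 [ 0.5335 -0.1049  0.048 ]
290,125 [ 0.5757 -0.0644  0.048 ]
291,232.5 [ 0.6524 -0.1425  0.048 ]
233,234.5 [ 0.6094 -0.1858  0.048 ]
mean [ 0.5928 -0.1244]
edge 0.0585 ang 43.9
edge 0.1095 ang -45.5
edge 0.0610 ang -134.8
edge 0.1108 ang 133.2
t21.07 p [ 0.5934 -0.1306  0.1847] jaw42.1 tilt0.055 g1.001 F [-0.2 -0.2  0.3] J [-0.27  0.5   1.36 -0.02  1.34 -1.  ]
tool shift units [ 0.071  0.032 -0.034]  mm [10.7  4.7 -5.1]  yaw units -0.083
after turning: [0.07, 0.035, -0.034]
pitch 0.0523 roll(J4) -0.0191 toolz [-0.0553 -0.004  -0.9985] qd [ 0.012 -0.015  0.012  0.001 -0.001 -0.011]
```

```bash
python3 err.py .591 -.122 .08 44.5
```

```text
t21.07 p [ 0.5934 -0.1306  0.1847] jaw42.1 tilt0.055 g1.001 F [-0.2 -0.2  0.3] J [-0.27  0.5   1.36 -0.02  1.34 -1.  ]
tool shift units [0.029 0.057 0.698]  mm [  4.4   8.6 104.7]  yaw units -0.080
after turning: [0.027, 0.059, 0.698]
pitch 0.0523 roll(J4) -0.0191 toolz [-0.0553 -0.004  -0.9985] qd [ 0.012 -0.015  0.012  0.001 -0.001 -0.011]
```

Request:
{"fn": "jog_arm", "kwargs": {
  "commands": [
    [1,0.03,0.06,0.06,-0.08],
    [1,0,0,0.13,0],
    [1,0,0,0.13,0],
    [1,0,0,0.13,0],
    [1,0,0,0.12,0],
    [1,0,0,0.08,0],
    [1,0,0,0,0],
    [1,0,0,0,0]
  ]
}}

```text
time: 21.73
position: [0.5906, -0.1107, 0.0821]
eef_rot: [-0.024, 0.377, 0.926, -0.012]
wrist_force: [0.6, 0.2, -0.1]
grip_width: 0.999
```

```bash
python3 err.py .591 -.122 .011 44.5
```

```text
t21.73 p [ 0.5906 -0.1107  0.0821] jaw45.7 tilt0.053 g0.999 F [ 0.6  0.2 -0.1] J [-0.24  0.59  1.47 -0.02  1.13 -1.03]
tool shift units [-0.071 -0.033  0.473]  mm [-10.7  -4.9  71. ]  yaw units 0.041
after turning: [-0.072, -0.031, 0.473]
pitch 0.0509 roll(J4) -0.0181 toolz [-0.0533 -0.0039 -0.9986] qd [ 0.019  0.01   0.026  0.001 -0.016 -0.005]
```

Request:
{"fn": "jog_arm", "kwargs": {
  "commands": [
    [1,-0.07,-0.03,0,0.03],
    [1,0,0,0,0],
    [1,0,0,0.08,0],
    [1,0,0,0.1,0],
    [1,0,0,0.1,0],
    [1,0,0,0.06,0],
    [1,0,0,0,0],
    [1,0,0,0,0]
  ]
}}

```text
time: 22.4
position: [0.5949, -0.1221, 0.0314]
eef_rot: [-0.02, 0.384, 0.923, -0.011]
wrist_force: [-0.1, -0.8, 0.8]
grip_width: 1.0
```

```bash
python3 err.py .591 -.122 .011 44.5
```

```text
t22.40 p [ 0.5949 -0.1221  0.0314] jaw44.9 tilt0.046 g1.000 F [-0.1 -0.8  0.8] J [-0.26  0.67  1.48 -0.02  1.04 -1.03]
tool shift units [ 0.015 -0.013  0.137]  mm [ 2.3 -1.9 20.6]  yaw units 0.012
after turning: [0.015, -0.013, 0.137]
pitch 0.0428 roll(J4) -0.0199 toolz [-0.0457 -0.0057 -0.9989] qd [-0.001  0.016  0.005  0.001 -0.009 -0.002]
```

Request:
{"fn": "jog_arm", "kwargs": {
  "commands": [
    [1,0.02,-0.01,0.05,0],
    [1,0,0,0.05,0],
    [1,0,0,0.03,0],
    [1,0,0,0,0],
    [1,0,0,0,0]
  ]
}}

```text
time: 22.82
position: [0.5912, -0.1213, 0.0118]
eef_rot: [-0.019, 0.384, 0.923, -0.011]
wrist_force: [-0.1, 0.9, 1.0]
grip_width: 0.998
```

```bash
python3 err.py .591 -.122 .011 44.5
```

```text
t22.82 p [ 0.5912 -0.1213  0.0118] jaw44.9 tilt0.044 g0.998 F [-0.1  0.9  1. ] J [-0.26  0.69  1.49 -0.02  1.   -1.03]
tool shift units [-0.003 -0.004  0.005]  mm [-0.4 -0.6  0.8]  yaw units 0.012
after turning: [-0.003, -0.004, 0.005]
pitch 0.0402 roll(J4) -0.0204 toolz [-0.0432 -0.0064 -0.999 ] qd [ 0.001  0.007  0.004  0.    -0.007 -0.   ]
```

Request:
{"fn": "jog_arm", "kwargs": {
  "commands": [
    [-1,0,0,0,0],
    [-1,0,0,0,0],
    [-1,0,0,0,0],
    [-1,0,0,0,0],
    [-1,0,0,0,0],
    [-1,0,0,0,0]
  ]
}}

```text
time: 23.32
position: [0.5921, -0.1215, 0.0135]
eef_rot: [-0.018, 0.384, 0.923, -0.011]
wrist_force: [-0.2, 0.5, -1.5]
grip_width: 0.701
```

```bash
python3 err.py .591 -.122 .1 44.5
```

```text
t23.32 p [ 0.5921 -0.1215  0.0135] jaw44.9 tilt0.041 g0.701 F [-0.2  0.5 -1.5] J [-0.26  0.69  1.49 -0.02  1.   -1.03]
tool shift units [ 0.017 -0.027 -0.576]  mm [  2.5  -4.  -86.4]  yaw units 0.012
after turning: [0.017, -0.027, -0.576]
pitch 0.0379 roll(J4) -0.0205 toolz [-0.0409 -0.0071 -0.9991] qd [ 0.001 -0.002 -0.001 -0.     0.    -0.   ]
```

Request:
{"fn": "jog_arm", "kwargs": {
  "commands": [
    [-1,0,0,-0.08,0],
    [-1,0,0,-0.14,0],
    [-1,0,0,-0.15,0],
    [-1,0,0,-0.15,0],
    [-1,0,0,-0.08,0],
    [-1,0,0,0,0],
    [-1,0,0,0,0]
  ]
}}

```text
time: 23.9
position: [0.5955, -0.1206, 0.1107]
eef_rot: [-0.018, 0.384, 0.923, -0.011]
wrist_force: [-0.2, -0.4, -1.4]
grip_width: 0.696
```

```bash
python3 err.py .5912 .2873 .1 -4.6; python3 snap.py w7
```

```text
t23.90 p [ 0.5955 -0.1206  0.1107] jaw44.9 tilt0.042 g0.696 F [-0.2 -0.4 -1.4] J [-0.25  0.56  1.44 -0.02  1.18 -1.03]
tool shift units [1.947 1.899 0.054]  mm [292.  284.9   8.2]  yaw units 1.649
after turning: [2.709, -0.245, 0.054]
pitch 0.0387 roll(J4) -0.0184 toolz [-0.0417 -0.0067 -0.9991] qd [-0.001 -0.026 -0.012 -0.002  0.013  0.001]
```

View pics/w7.png

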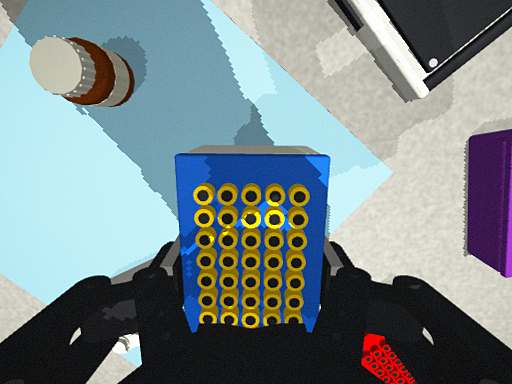

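```bash
cat > tf.py <<'E'
import sys
from h import *
from bench import ctrl
i=ctrl.camera_info("wrist");H=np.array(i["hand_eye"])
z=float(sys.argv[1])
for a in sys.argv[2:]:
    u,v=map(float,a.split(","));print(a,(onplane(u,v,z,i,H[:3,:3],H[:3,3])*1000).round(1))
E
python3 tf.py -.0345 176,154 329,154 ; python3 tf.py -.0277 203,126 301,126
```

```text
176,154 [ 53.8 -28.4 -34.5]
329,154 [ 53.7  29.7 -34.5]
203,126 [ 63.8 -18.8 -27.7]
301,126 [ 63.8  19.7 -27.7]
```

Request:
{"fn": "jog_arm", "kwargs": {
  "commands": [
    [-1,0,0,0,0.1],
    [-1,0,0,0,0.22],
    [-1,0,0,0,0.22],
    [-1,0,0,0,0.22],
    [-1,0,0,0,0.22],
    [-1,0,0,0,0.22],
    [-1,0,0,0,0.22],
    [-1,0,0,0,0.15]
  ]
}}

```text
time: 24.62
position: [0.5918, -0.1197, 0.1017]
eef_rot: [-0.017, 0.733, 0.68, -0.021]
wrist_force: [-0.5, -0.4, -0.9]
grip_width: 0.694
```

Request:
{"fn": "jog_arm", "kwargs": {
  "commands": [
    [-1,0,0,0,0],
    [-1,0.1,-0.01,0,0],
    [-1,0.18,-0.017,0,0],
    [-1,0.18,-0.017,0,0],
    [-1,0.18,-0.017,0,0],
    [-1,0.18,-0.017,0,0],
    [-1,0.18,-0.017,0,0],
    [-1,0.18,-0.017,0,0]
  ]
}}

```text
time: 25.28
position: [0.5842, 0.06, 0.0938]
eef_rot: [-0.022, 0.73, 0.683, -0.025]
wrist_force: [0.6, -0.5, -0.1]
grip_width: 0.692
```

```bash
python3 err.py .5912 .2873 .1 -4.6
```

```text
t25.28 p [0.5842 0.06   0.0938] jaw-3.8 tilt0.066 g0.692 F [ 0.6 -0.5 -0.1] J [0.04 0.56 1.49 0.   1.16 0.11]
tool shift units [ 1.515 -0.056 -0.048]  mm [227.2  -8.4  -7.1]  yaw units 0.028
after turning: [1.514, -0.078, -0.048]
pitch 0.0660 roll(J4) 0.0004 toolz [-0.0659 -0.0022 -0.9978] qd [ 0.567  0.049 -0.048  0.042  0.014  0.51 ]
```

Request:
{"fn": "jog_arm", "kwargs": {
  "commands": [
    [-1,0.18,-0.015,-0.02,0.03],
    [-1,0.18,-0.01,-0.02,0],
    [-1,0.18,-0.01,-0.02,0],
    [-1,0.18,-0.01,-0.01,0],
    [-1,0.18,-0.01,0,0],
    [-1,0.18,-0.01,0,0],
    [-1,0.15,0,0,0],
    [-1,0.08,0,0,0]
  ]
}}

```text
time: 25.95
position: [0.584, 0.2688, 0.0972]
eef_rot: [-0.025, 0.725, 0.688, -0.029]
wrist_force: [-0.5, -0.5, -0.4]
grip_width: 0.699
```

Request:
{"fn": "jog_arm", "kwargs": {
  "commands": [
    [-1,0,0,0,0],
    [-1,0,0,0,0]
  ]
}}

```text
time: 26.12
position: [0.5831, 0.2706, 0.0954]
eef_rot: [-0.025, 0.723, 0.69, -0.03]
wrist_force: [-0.2, -0.2, -1.0]
grip_width: 0.694
```

```bash
python3 err.py .5912 .2873 .08 -4.6
```

```text
t26.12 p [0.5831 0.2706 0.0954] jaw-2.7 tilt0.078 g0.694 F [-0.2 -0.2 -1. ] J [0.37 0.67 1.3  0.02 1.24 0.41]
tool shift units [0.114 0.057 0.098]  mm [17.1  8.5 14.6]  yaw units 0.064
after turning: [0.116, 0.053, 0.098]
pitch 0.0748 roll(J4) 0.0245 toolz [-0.078  -0.0053 -0.9969] qd [ 0.013  0.013 -0.004  0.002 -0.001 -0.016]
```

Request:
{"fn": "jog_arm", "kwargs": {
  "commands": [
    [-1,0.1,0.05,0,0.06],
    [-1,0.02,0,0,0],
    [-1,0,0,0,0],
    [-1,0,0,0.06,0],
    [-1,0,0,0.1,0],
    [-1,0,0,0.06,0],
    [-1,0,0,0,0],
    [-1,0,0,0,0]
  ]
}}

```text
time: 26.78
position: [0.5889, 0.2801, 0.0577]
eef_rot: [-0.025, 0.734, 0.678, -0.032]
wrist_force: [-0.3, -0.5, -0.6]
grip_width: 0.696
```

```bash
python3 err.py .5912 .2883 .04 -4.6
```

```text
t26.78 p [0.5889 0.2801 0.0577] jaw-4.5 tilt0.082 g0.696 F [-0.3 -0.5 -0.6] J [0.38 0.74 1.29 0.03 1.19 0.45]
tool shift units [0.057 0.02  0.116]  mm [ 8.6  3.1 17.4]  yaw units 0.003
after turning: [0.057, 0.02, 0.116]
pitch 0.0783 roll(J4) 0.0250 toolz [-0.0812 -0.0073 -0.9967] qd [-0.013  0.008  0.021 -0.    -0.012 -0.01 ]
```

Request:
{"fn": "jog_arm", "kwargs": {
  "commands": [
    [-1,0.06,0.02,0.02,0],
    [-1,0,0,0,0],
    [-1,0,0,0.04,0],
    [-1,0,0,0.04,0],
    [-1,0,0,0,0],
    [-1,0,0,0,0]
  ]
}}

```text
time: 27.28
position: [0.5923, 0.2895, 0.0423]
eef_rot: [-0.025, 0.734, 0.678, -0.031]
wrist_force: [-1.2, 0.5, -1.0]
grip_width: 0.697
```

```bash
python3 err.py .5912 .2883 .035 -4.6; python3 snap.py w8
```

```text
t27.28 p [0.5923 0.2895 0.0423] jaw-4.5 tilt0.080 g0.697 F [-1.2  0.5 -1. ] J [0.39 0.77 1.27 0.03 1.18 0.46]
tool shift units [-0.008 -0.003  0.049]  mm [-1.2 -0.4  7.4]  yaw units 0.003
after turning: [-0.008, -0.003, 0.049]
pitch 0.0761 roll(J4) 0.0261 toolz [-0.0793 -0.0065 -0.9968] qd [ 0.001  0.011  0.007 -0.    -0.009 -0.001]
```

View pics/w8.png

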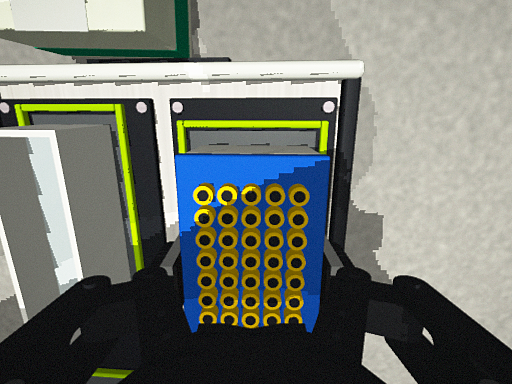

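Request:
{"fn": "jog_arm", "kwargs": {
  "commands": [
    [-1,-0.005,0,0.02,0],
    [-1,0,0,0.025,0],
    [-1,0,0,0.015,0],
    [-1,0,0,0,0]
  ]
}}

```text
time: 27.67
position: [0.5915, 0.2885, 0.0328]
eef_rot: [-0.024, 0.734, 0.678, -0.031]
wrist_force: [0.4, -0.6, -1.2]
grip_width: 0.693
```

```bash
python3 err.py .5912 .2883 .032 -4.6
```

```text
t27.67 p [0.5915 0.2885 0.0328] jaw-4.5 tilt0.079 g0.693 F [ 0.4 -0.6 -1.2] J [0.39 0.78 1.28 0.03 1.16 0.46]
tool shift units [-0.002 -0.002  0.006]  mm [-0.2 -0.3  0.8]  yaw units 0.003
after turning: [-0.002, -0.002, 0.006]
pitch 0.0756 roll(J4) 0.0263 toolz [-0.0789 -0.0063 -0.9969] qd [-0.003 -0.001  0.001 -0.001  0.002  0.   ]
```

Request:
{"fn": "jog_arm", "kwargs": {
  "commands": [
    [-1,0,0,0.012,0],
    [-1,0,0,0.01,0],
    [-1,0,0,0,0]
  ]
}}

```text
time: 27.92
position: [0.592, 0.2885, 0.0316]
eef_rot: [-0.024, 0.734, 0.678, -0.03]
wrist_force: [-0.8, 1.0, 1.0]
grip_width: 0.696
```

```bash
python3 err.py .5912 .2883 .032 -4.6
```

```text
t27.92 p [0.592  0.2885 0.0316] jaw-4.5 tilt0.077 g0.696 F [-0.8  1.   1. ] J [0.39 0.78 1.28 0.03 1.16 0.46]
tool shift units [-0.002 -0.005 -0.002]  mm [-0.3 -0.8 -0.3]  yaw units 0.003
after turning: [-0.002, -0.005, -0.002]
pitch 0.0737 roll(J4) 0.0264 toolz [-0.0771 -0.0055 -0.997 ] qd [-0.001 -0.012 -0.005 -0.001  0.009 -0.001]
```

Request:
{"fn": "jog_arm", "kwargs": {
  "commands": [
    [-0.2,0,0,0,0],
    [0.5,0,0,0,0],
    [0.6,0,0,0,0],
    [0.7,0,0,0,0],
    [1,0,0,0,0],
    [1,0,0,0,0],
    [1,0,0,0,0],
    [1,0,0,-0.05,0]
  ]
}}

```text
time: 28.58
position: [0.592, 0.2883, 0.0379]
eef_rot: [-0.024, 0.734, 0.678, -0.031]
wrist_force: [0.4, 0.7, -0.3]
grip_width: 1.001
```

Request:
{"fn": "jog_arm", "kwargs": {
  "commands": [
    [1,0,0,-0.12,0],
    [1,0,0,-0.15,0],
    [1,0,0,-0.15,0],
    [1,0,0,-0.15,0],
    [1,0,0,-0.15,0],
    [1,0,0,-0.15,0],
    [1,0,0,0,0],
    [1,0,0,0,0]
  ]
}}

```text
time: 29.25
position: [0.6027, 0.289, 0.1788]
eef_rot: [-0.024, 0.734, 0.678, -0.03]
wrist_force: [-0.2, -0.1, -0.8]
grip_width: 1.001
```

```bash
python3 err.py .5912 .2883 .032 -4.6; python3 snap.py w9;python3 - <<'E'
import cv2
im=cv2.imread("pics/w9.png"); cv2.imwrite("pics/w9c.png",cv2.resize(im[60:300,120:390],None,fx=2.8,fy=2.4,interpolation=cv2.INTER_CUBIC))
E
```

```text
t29.25 p [0.6027 0.289  0.1788] jaw-4.5 tilt0.078 g1.001 F [-0.2 -0.1 -0.8] J [0.38 0.65 1.14 0.02 1.43 0.46]
tool shift units [ 0.001 -0.001  0.982]  mm [ 1.000e-01 -1.000e-01  1.473e+02]  yaw units 0.003
after turning: [0.001, -0.001, 0.982]
pitch 0.0740 roll(J4) 0.0238 toolz [-0.0773 -0.0059 -0.997 ] qd [-0.002 -0.036 -0.041 -0.002  0.028 -0.001]
```

View pics/w9c.png

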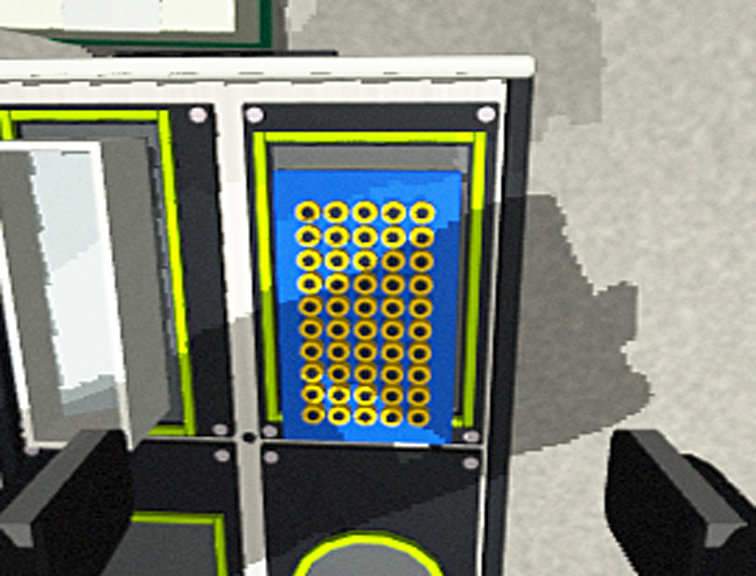

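```bash
python3 wp.py w9 .023 210.4,115 293.9,115 289.6,237.9 214.6,237.9; python3 wp.py w9 .064 217.1,130.8 285,131.7 282.5,245 221,242
```

```text
210.4,115 [0.5545 0.3571 0.023 ]
293.9,115 [0.6386 0.3506 0.023 ]
289.6,237.9 [0.6289 0.2169 0.023 ]
214.6,237.9 [0.543  0.2206 0.023 ]
mean [0.5913 0.2863]
edge 0.0843 ang -4.4
edge 0.1340 ang -94.2
edge 0.0859 ang 177.6
edge 0.1370 ang 85.2
217.1,130.8 [0.5679 0.3434 0.064 ]
285,131.7 [0.6277 0.3382 0.064 ]
282.5,245 [0.6203 0.2292 0.064 ]
221,242 [0.5595 0.2349 0.064 ]
mean [0.5939 0.2864]
edge 0.0601 ang -4.9
edge 0.1093 ang -93.9
edge 0.0611 ang 174.6
edge 0.1088 ang 85.6
```

```bash
python3 err.py .4378 -.132 .18 -4.6
```

```text
t29.30 p [0.6029 0.2892 0.1792] jaw-4.5 tilt0.077 g0.999 F [ 0.6 -0.3  1. ] J [0.38 0.65 1.14 0.02 1.43 0.46]
tool shift units [-2.885 -0.875  0.094]  mm [-432.7 -131.2   14.2]  yaw units 0.003
after turning: [-2.886, -0.87, 0.094]
pitch 0.0731 roll(J4) 0.0238 toolz [-0.0764 -0.0055 -0.9971] qd [ 0.002  0.014  0.013 -0.001 -0.013 -0.   ]
```

Request:
{"fn": "jog_arm", "kwargs": {
  "commands": [
    [1,-0.08,-0.02,0,0],
    [1,-0.14,-0.04,0,0],
    [1,-0.17,-0.05,0,0],
    [1,-0.17,-0.05,0,0],
    [1,-0.17,-0.05,0,0],
    [1,-0.17,-0.05,0,0],
    [1,-0.17,-0.05,0,0],
    [1,-0.17,-0.05,0,0]
  ]
}}

```text
time: 29.97
position: [0.5288, 0.1043, 0.1778]
eef_rot: [-0.027, 0.731, 0.681, -0.035]
wrist_force: [1.7, 0.1, 0.3]
grip_width: 1.002
```

Request:
{"fn": "jog_arm", "kwargs": {
  "commands": [
    [1,-0.17,-0.05,0,0],
    [1,-0.17,-0.05,0,0],
    [1,-0.17,-0.05,0,0],
    [1,-0.17,-0.05,0,0],
    [1,-0.17,-0.05,0,0],
    [1,-0.17,-0.05,0,0],
    [1,-0.17,-0.05,0,0],
    [1,-0.17,-0.05,0,0]
  ]
}}

```text
time: 30.63
position: [0.4459, -0.1034, 0.1805]
eef_rot: [-0.031, 0.731, 0.681, -0.038]
wrist_force: [-0.0, 0.3, 0.4]
grip_width: 1.001
```

```bash
python3 err.py .4378 -.132 .18 -4.6
```

```text
t30.63 p [ 0.4459 -0.1034  0.1805] jaw-4.1 tilt0.099 g1.001 F [-0.   0.3  0.4] J [-0.29  0.2   1.77 -0.04  1.26 -0.21]
tool shift units [-0.194 -0.04   0.01 ]  mm [-29.1  -6.    1.5]  yaw units 0.017
after turning: [-0.194, -0.038, 0.01]
pitch 0.0924 roll(J4) -0.0367 toolz [-0.0982 -0.0072 -0.9951] qd [-0.691 -0.133  0.149 -0.068 -0.024 -0.665]
```

Request:
{"fn": "jog_arm", "kwargs": {
  "commands": [
    [1,-0.1,-0.02,0,0],
    [1,0,0,0,0],
    [1,0,0,-0.2,0],
    [1,0,0,-0.27,0],
    [1,0,0,0,0],
    [1,0,0,0.27,0],
    [1,0,0,0.2,0],
    [1,0,0,0,0]
  ]
}}

```text
time: 31.3
position: [0.4392, -0.1195, 0.1791]
eef_rot: [-0.033, 0.732, 0.679, -0.039]
wrist_force: [-0.3, 0.2, 0.6]
grip_width: 1.004
```

```bash
python3 err.py .4378 -.132 .18 -4.6
```

```text
t31.30 p [ 0.4392 -0.1195  0.1791] jaw-4.4 tilt0.102 g1.004 F [-0.3  0.2  0.6] J [-0.33  0.2   1.78 -0.04  1.26 -0.24]
tool shift units [-0.084 -0.003 -0.004]  mm [-12.6  -0.5  -0.6]  yaw units 0.008
after turning: [-0.084, -0.003, -0.004]
pitch 0.0949 roll(J4) -0.0395 toolz [-0.1016 -0.0054 -0.9948] qd [ 0.02  -0.035 -0.056  0.004  0.069  0.009]
```

Request:
{"fn": "jog_arm", "kwargs": {
  "commands": [
    [1,0,0,0,0.2],
    [1,0,0,0,0.2],
    [1,0,0,0,0.2],
    [1,0,0,0,0.2],
    [1,0,0,0,-0.2],
    [1,0,0,0,-0.2],
    [1,0,0,0,-0.2],
    [1,0,0,0,-0.2]
  ]
}}

```text
time: 31.97
position: [0.4412, -0.115, 0.1837]
eef_rot: [-0.034, 0.737, 0.674, -0.04]
wrist_force: [-0.2, -0.1, 0.6]
grip_width: 1.002
```

```bash
python3 err.py .4378 -.132 .18 -4.6
```

```text
t31.97 p [ 0.4412 -0.115   0.1837] jaw-5.2 tilt0.105 g1.002 F [-0.2 -0.1  0.6] J [-0.32  0.19  1.77 -0.04  1.27 -0.21]
tool shift units [-0.114 -0.01   0.028]  mm [-17.1  -1.5   4.1]  yaw units -0.019
after turning: [-0.114, -0.011, 0.028]
pitch 0.0990 roll(J4) -0.0379 toolz [-0.1049 -0.0038 -0.9945] qd [ 0.016 -0.008 -0.02   0.003  0.025 -1.292]
```

Request:
{"fn": "jog_arm", "kwargs": {
  "commands": [
    [1,0,0,0,-0.2],
    [1,0,0,0,-0.235],
    [1,0,0,0,-0.235],
    [1,0,0,0,-0.235],
    [1,0,0,0,-0.235],
    [1,0,0,0,-0.235],
    [1,0,0,0,-0.235],
    [1,0,0,0,-0.235]
  ]
}}

```text
time: 32.63
position: [0.4446, -0.111, 0.1915]
eef_rot: [-0.048, 0.33, 0.943, -0.019]
wrist_force: [-0.4, -0.3, 0.7]
grip_width: 0.999
```

Request:
{"fn": "jog_arm", "kwargs": {
  "commands": [
    [1,0,0,0,-0.235],
    [1,0,0,0,-0.235],
    [1,0,0,0,-0.235],
    [1,0,0,0,-0.235],
    [1,0,0,0,-0.1],
    [1,0,0,0,0],
    [1,0,0,0,0]
  ]
}}

```text
time: 33.22
position: [0.4473, -0.1076, 0.198]
eef_rot: [-0.05, 0.056, 0.997, -0.005]
wrist_force: [0.2, 1.5, -0.2]
grip_width: 1.001
```

```bash
python3 err.py .4378 -.132 .18 85.4; python3 snap.py w10
```

```text
t33.22 p [ 0.4473 -0.1076  0.198 ] jaw83.6 tilt0.101 g1.001 F [ 0.2  1.5 -0.2] J [-0.3   0.19  1.75 -0.04  1.3  -1.75]
tool shift units [ 0.032 -0.167  0.127]  mm [  4.8 -25.   19. ]  yaw units -0.059
after turning: [0.037, -0.166, 0.127]
pitch 0.0954 roll(J4) -0.0350 toolz [-0.1008 -0.0044 -0.9949] qd [ 0.01  -0.005 -0.015  0.002  0.014 -0.008]
```

View pics/w10.png

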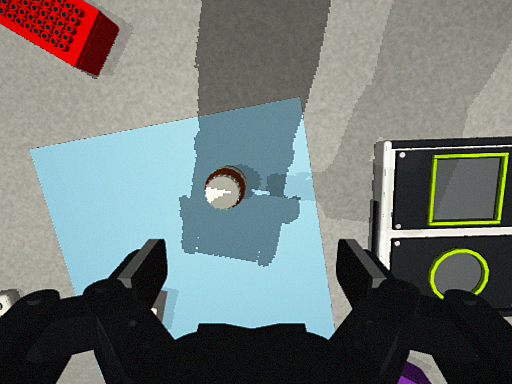

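```bash
python3 wp.py w10 0.068 222,192.5; python3 wp.py w10 .023 459,275; python3 wp.py w10 .023 434,156 508,153 504,221 429,224
```

```text
222,192.5 [ 0.4393 -0.1378  0.068 ]
mean [ 0.4393 -0.1378]
edge 0.0000 ang 0.0
459,275 [0.5775 0.1264 0.023 ]
mean [0.5775 0.1264]
edge 0.0000 ang 0.0
434,156 [0.4314 0.0967 0.023 ]
508,153 [0.4371 0.1775 0.023 ]
504,221 [0.5154 0.1765 0.023 ]
429,224 [0.5099 0.091  0.023 ]
mean [0.4735 0.1355]
edge 0.0810 ang 86.0
edge 0.0784 ang -0.7
edge 0.0857 ang -93.7
edge 0.0787 ang 175.9
```

```bash
python3 err.py .437 -.135 .09 85.4
```

```text
t33.27 p [ 0.4473 -0.1076  0.198 ] jaw83.6 tilt0.101 g0.997 F [ 0.2  0.1 -0.5] J [-0.3   0.19  1.75 -0.04  1.3  -1.75]
tool shift units [-0.024 -0.178  0.724]  mm [ -3.6 -26.7 108.6]  yaw units -0.059
after turning: [-0.019, -0.178, 0.724]
pitch 0.0952 roll(J4) -0.0350 toolz [-0.1006 -0.0045 -0.9949] qd [-0.006  0.001  0.007  0.001 -0.009  0.004]
```

Request:
{"fn": "jog_arm", "kwargs": {
  "commands": [
    [1,-0.01,-0.12,0,-0.05],
    [1,-0.01,-0.06,0,0],
    [1,0,0,0,0],
    [1,0,0,0.15,0],
    [1,0,0,0.2,0],
    [1,0,0,0.2,0],
    [1,0,0,0.1,0],
    [1,0,0,0,0]
  ]
}}

```text
time: 33.93
position: [0.4391, -0.1347, 0.1003]
eef_rot: [-0.048, 0.051, 0.998, -0.005]
wrist_force: [0.6, 0.8, -0.6]
grip_width: 0.997
```

```bash
python3 err.py .437 -.135 .012 85.4
```

```text
t33.93 p [ 0.4391 -0.1347  0.1003] jaw84.2 tilt0.096 g0.997 F [ 0.6  0.8 -0.6] J [-0.36  0.31  1.85 -0.04  1.07 -1.8 ]
tool shift units [-0.042  0.005  0.587]  mm [-6.3  0.8 88.1]  yaw units -0.040
after turning: [-0.042, 0.005, 0.587]
pitch 0.0886 roll(J4) -0.0437 toolz [-0.0959 -0.0052 -0.9954] qd [ 0.008 -0.009 -0.009  0.004  0.029  0.025]
```

Request:
{"fn": "jog_arm", "kwargs": {
  "commands": [
    [1,-0.04,0.005,0.06,-0.03],
    [1,0,0,0.15,0],
    [1,0,0,0.15,0],
    [1,0,0,0.12,0],
    [1,0,0,0.08,0],
    [1,0,0,0,0],
    [1,0,0,0,0]
  ]
}}

```text
time: 34.52
position: [0.441, -0.1342, 0.0187]
eef_rot: [-0.045, 0.048, 0.998, -0.005]
wrist_force: [-0.1, -0.2, -0.8]
grip_width: 1.005
```

```bash
python3 err.py .437 -.135 .012 85.4
```

```text
t34.52 p [ 0.441  -0.1342  0.0187] jaw84.6 tilt0.091 g1.005 F [-0.1 -0.2 -0.8] J [-0.35  0.45  1.88 -0.05  0.89 -1.8 ]
tool shift units [ 0.022 -0.007  0.047]  mm [ 3.3 -1.1  7.1]  yaw units -0.027
after turning: [0.022, -0.007, 0.047]
pitch 0.0838 roll(J4) -0.0487 toolz [-0.091  -0.0066 -0.9958] qd [ 0.004  0.006 -0.004  0.     0.005  0.013]
```

Request:
{"fn": "jog_arm", "kwargs": {
  "commands": [
    [1,0.02,-0.005,0.03,0],
    [1,0.01,0,0.02,0],
    [1,0,0,0,0],
    [-1,0,0,0,0],
    [-1,0,0,0,0],
    [-1,0,0,0,0],
    [-1,0,0,0,0],
    [-1,0,0,0,0]
  ]
}}

```text
time: 35.18
position: [0.4383, -0.1353, 0.0164]
eef_rot: [-0.042, 0.048, 0.998, -0.007]
wrist_force: [-0.9, 0.4, -0.7]
grip_width: 0.499
```

Request:
{"fn": "jog_arm", "kwargs": {
  "commands": [
    [-1,0,0,0,0],
    [-1,0,0,0,0],
    [-1,0,0,0,0]
  ]
}}

```text
time: 35.43
position: [0.4383, -0.1353, 0.0164]
eef_rot: [-0.042, 0.048, 0.998, -0.007]
wrist_force: [0.9, 0.2, -1.3]
grip_width: 0.496
```

```bash
python3 err.py .437 -.135 .012 85.4; python3 snap.py w11
```

```text
t35.43 p [ 0.4383 -0.1353  0.0164] jaw84.5 tilt0.084 g0.496 F [ 0.9  0.2 -1.3] J [-0.36  0.45  1.89 -0.05  0.87 -1.8 ]
tool shift units [0.006 0.002 0.03 ]  mm [1.  0.3 4.5]  yaw units -0.031
after turning: [0.006, 0.002, 0.03]
pitch 0.0760 roll(J4) -0.0497 toolz [-0.0839 -0.0092 -0.9964] qd [ 0.    -0.    -0.001  0.    -0.001 -0.   ]
```

View pics/w11.png

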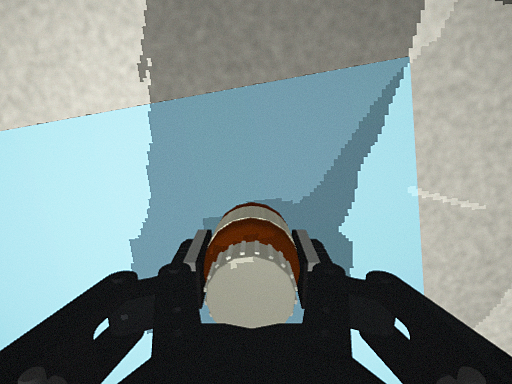

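```bash
python3 tf.py -.0516 251,292 204,292 298,292 251,250 ; python3 err.py .5778 .1265 .12 85.4
```

```text
251,292 [  5.2  -0.1 -51.6]
204,292 [  5.2 -17.4 -51.6]
298,292 [  5.2  17.2 -51.6]
251,250 [ 22.3  -0.1 -51.6]
t35.48 p [ 0.4383 -0.1353  0.0164] jaw84.5 tilt0.084 g0.500 F [ 0.4 -0.1 -0.9] J [-0.36  0.45  1.89 -0.05  0.87 -1.8 ]
tool shift units [-0.696  1.815 -0.782]  mm [-104.3  272.2 -117.3]  yaw units -0.031
after turning: [-0.725, 1.803, -0.782]
pitch 0.0761 roll(J4) -0.0497 toolz [-0.0839 -0.0092 -0.9964] qd [-0.001  0.002  0.001  0.001  0.    -0.   ]
```

Request:
{"fn": "jog_arm", "kwargs": {
  "commands": [
    [-1,0,0,-0.08,0],
    [-1,0,0,-0.15,0],
    [-1,0,0,-0.15,0],
    [-1,0,0,-0.15,0],
    [-1,0,0,-0.1,0],
    [-1,0,0,0,0],
    [-1,0,0,0,0]
  ]
}}

```text
time: 36.07
position: [0.4453, -0.134, 0.1128]
eef_rot: [-0.044, 0.048, 0.998, -0.006]
wrist_force: [-1.0, -0.1, -0.4]
grip_width: 0.493
```

```bash
python3 err.py .5778 .1265 .11 85.4
```

```text
t36.07 p [ 0.4453 -0.134   0.1128] jaw84.5 tilt0.088 g0.493 F [-1.  -0.1 -0.4] J [-0.35  0.3   1.83 -0.04  1.1  -1.8 ]
tool shift units [-0.709  1.813 -0.072]  mm [-106.3  272.   -10.8]  yaw units -0.031
after turning: [-0.738, 1.802, -0.072]
pitch 0.0805 roll(J4) -0.0419 toolz [-0.088  -0.0075 -0.9961] qd [ 0.    -0.016 -0.016 -0.001  0.011  0.001]
```

Request:
{"fn": "jog_arm", "kwargs": {
  "commands": [
    [-1,-0.03,0.08,-0.01,-0.03],
    [-1,-0.065,0.16,-0.01,0],
    [-1,-0.065,0.16,-0.01,0],
    [-1,-0.065,0.16,-0.01,0],
    [-1,-0.065,0.16,-0.01,0],
    [-1,-0.065,0.16,-0.01,0],
    [-1,-0.065,0.16,-0.01,0],
    [-1,-0.065,0.16,-0.01,0]
  ]
}}

```text
time: 36.73
position: [0.5316, 0.0434, 0.1056]
eef_rot: [-0.05, 0.044, 0.998, -0.005]
wrist_force: [0.1, -1.2, 0.2]
grip_width: 0.493
```

```bash
python3 err.py .5788 .1265 .11 85.4
```

```text
t36.73 p [0.5316 0.0434 0.1056] jaw85.0 tilt0.101 g0.493 F [ 0.1 -1.2  0.2] J [ 0.02  0.45  1.63 -0.01  1.16 -1.47]
tool shift units [-0.26   0.579 -0.064]  mm [-39.   86.8  -9.6]  yaw units -0.013
after turning: [-0.264, 0.577, -0.064]
pitch 0.1007 roll(J4) -0.0052 toolz [-0.1004 -0.0063 -0.9949] qd [ 0.528  0.349 -0.474  0.057  0.148  0.501]
```

Request:
{"fn": "jog_arm", "kwargs": {
  "commands": [
    [-1,-0.065,0.15,-0.02,0],
    [-1,-0.065,0.15,-0.02,0],
    [-1,-0.05,0.12,-0.01,0],
    [-1,-0.03,0.06,0,0],
    [-1,0,0,0,0],
    [-1,0,0,0,0]
  ]
}}

```text
time: 37.23
position: [0.569, 0.1194, 0.0991]
eef_rot: [-0.056, 0.042, 0.998, -0.006]
wrist_force: [0.7, -0.2, -0.9]
grip_width: 0.499
```

```bash
python3 err.py .5788 .1265 .08 85.4
```

```text
t37.23 p [0.569  0.1194 0.0991] jaw85.3 tilt0.112 g0.499 F [ 0.7 -0.2 -0.9] J [ 0.14  0.56  1.47  0.01  1.22 -1.35]
tool shift units [-0.075  0.055  0.119]  mm [-11.2   8.3  17.9]  yaw units -0.005
after turning: [-0.075, 0.055, 0.119]
pitch 0.1120 roll(J4) 0.0083 toolz [-0.1117 -0.0079 -0.9937] qd [ 0.007  0.02   0.003  0.001 -0.008 -0.   ]
```

Request:
{"fn": "jog_arm", "kwargs": {
  "commands": [
    [-1,-0.07,0.05,0,0],
    [-1,0,0,0,0],
    [-1,0,0,0.08,0],
    [-1,0,0,0.1,0],
    [-1,0,0,0.06,0],
    [-1,0,0,0,0],
    [-1,0,0,0,0]
  ]
}}

```text
time: 37.82
position: [0.5722, 0.1192, 0.0565]
eef_rot: [-0.058, 0.044, 0.997, -0.007]
wrist_force: [-0.1, -0.8, -0.2]
grip_width: 0.5
```

```bash
python3 err.py .579 .1265 .04 85.4; python3 snap.py w12
```

```text
t37.82 p [0.5722 0.1192 0.0565] jaw85.0 tilt0.117 g0.500 F [-0.1 -0.8 -0.2] J [ 0.14  0.63  1.48  0.01  1.15 -1.35]
tool shift units [-0.054  0.054  0.104]  mm [-8.   8.1 15.5]  yaw units -0.014
after turning: [-0.054, 0.054, 0.104]
pitch 0.1171 roll(J4) 0.0082 toolz [-0.1167 -0.0089 -0.9931] qd [-0.009  0.009  0.027 -0.001 -0.016 -0.003]
```

View pics/w12.png

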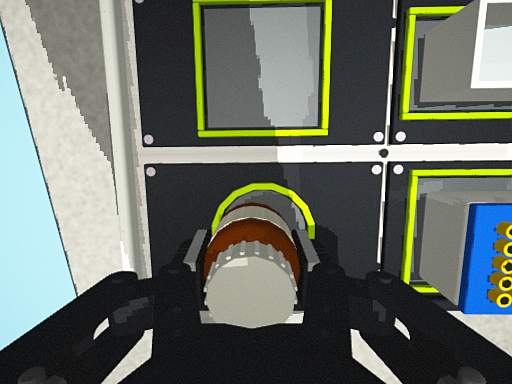

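Request:
{"fn": "jog_arm", "kwargs": {
  "commands": [
    [-1,-0.05,0.05,0,-0.01],
    [-1,0,0.01,0,0],
    [-1,0,0,0,0],
    [-1,0,0,0,0]
  ]
}}

```text
time: 38.2
position: [0.5807, 0.127, 0.0571]
eef_rot: [-0.057, 0.042, 0.997, -0.007]
wrist_force: [-0.7, 0.2, -0.5]
grip_width: 0.495
```

```bash
python3 err.py .579 .1265 .04 85.4
```

```text
t38.20 p [0.5807 0.127  0.0571] jaw85.2 tilt0.115 g0.495 F [-0.7  0.2 -0.5] J [ 0.15  0.64  1.45  0.01  1.16 -1.34]
tool shift units [-0.002 -0.002  0.115]  mm [-0.3 -0.4 17.2]  yaw units -0.006
after turning: [-0.002, -0.002, 0.115]
pitch 0.1152 roll(J4) 0.0094 toolz [-0.1149 -0.0086 -0.9933] qd [ 0.001 -0.009  0.006  0.     0.001  0.002]
```

Request:
{"fn": "jog_arm", "kwargs": {
  "commands": [
    [-1,-0.005,0,0.05,0],
    [-1,0,0,0.06,0],
    [-1,0,0,0.04,0],
    [-1,0,0,0,0],
    [-1,0,0,0,0]
  ]
}}

```text
time: 38.62
position: [0.5779, 0.1262, 0.0325]
eef_rot: [-0.057, 0.042, 0.997, -0.007]
wrist_force: [-1.9, 0.5, 6.6]
grip_width: 0.496
```

```bash
python3 err.py .579 .1265 .033 85.4
```

```text
t38.62 p [0.5779 0.1262 0.0325] jaw85.2 tilt0.115 g0.496 F [-1.9  0.5  6.6] J [ 0.15  0.67  1.47  0.01  1.11 -1.34]
tool shift units [-0.006  0.003 -0.004]  mm [-1.   0.4 -0.6]  yaw units -0.006
after turning: [-0.006, 0.003, -0.004]
pitch 0.1151 roll(J4) 0.0095 toolz [-0.1148 -0.0087 -0.9933] qd [ 0.     0.008  0.009  0.004 -0.007 -0.002]
```

Request:
{"fn": "jog_arm", "kwargs": {
  "commands": [
    [0.3,0,0,0,0],
    [0.6,0,0,0,0],
    [1,0,0,0,0],
    [1,0,0,0,0],
    [1,0,0,0,0],
    [1,0,0,0,0],
    [1,0,0,-0.06,0],
    [1,0,0,-0.12,0]
  ]
}}

```text
time: 39.28
position: [0.5798, 0.1261, 0.0582]
eef_rot: [-0.059, 0.042, 0.997, -0.007]
wrist_force: [0.2, 0.3, 0.1]
grip_width: 1.001
```

Request:
{"fn": "jog_arm", "kwargs": {
  "commands": [
    [1,0,0,-0.2,0],
    [1,0,0,-0.25,0],
    [1,0,0,-0.25,0],
    [1,0,0,-0.25,0],
    [1,0,0,-0.1,0],
    [1,0,0,0,0],
    [1,0,0,0,0]
  ]
}}

```text
time: 39.87
position: [0.5993, 0.1276, 0.2301]
eef_rot: [-0.056, 0.042, 0.997, -0.007]
wrist_force: [-0.1, 0.1, -1.1]
grip_width: 1.001
```

```bash
python3 err.py .5885 -.265 .19 71.9; python3 snap.py w13;python3 - <<'E'
from h import *
from bench import ctrl
im,d=ctrl.read_camera("side"); cv2.imwrite("pics/side13.png",cv2.resize(im[190:330,180:320],None,fx=4,fy=4,interpolation=cv2.INTER_CUBIC))
im,d=ctrl.read_camera("top"); cv2.imwrite("pics/top13.png",cv2.resize(im[140:260,120:400],None,fx=2.8,fy=2.8,interpolation=cv2.INTER_CUBIC))
E
```

```text
t39.87 p [0.5993 0.1276 0.2301] jaw85.2 tilt0.114 g1.001 F [-0.1  0.1 -1.1] J [ 0.15  0.51  1.24  0.01  1.51 -1.34]
tool shift units [-0.181 -2.609  0.296]  mm [ -27.2 -391.4   44.4]  yaw units 0.443
after turning: [-0.777, -2.497, 0.296]
pitch 0.1135 roll(J4) 0.0081 toolz [-0.1132 -0.0086 -0.9935] qd [-0.    -0.022 -0.022  0.     0.017 -0.001]
```

View pics/w13.png

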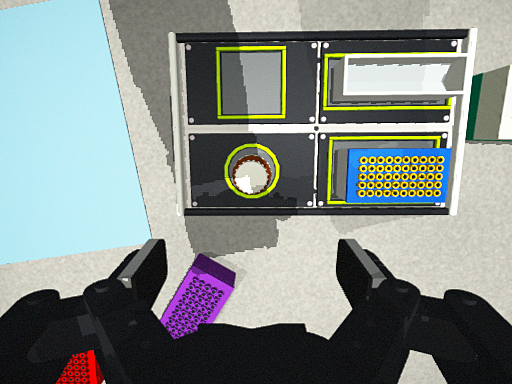

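View pics/side13.png

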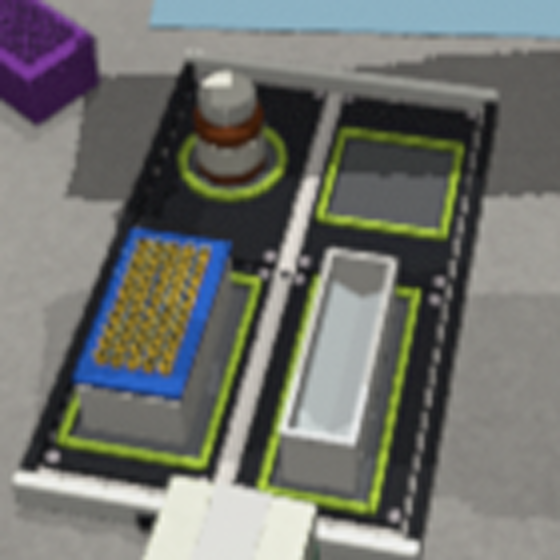

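```bash
python3 wp.py w13 .084 252,178|head -1; python3 wp.py w13 .023 251.5,171|head -1; python3 wp.py w13 .023 218,48 284,47 286,119 219,118
```

```text
252,178 [0.5804 0.1275 0.084 ]
251.5,171 [0.5785 0.1261 0.023 ]
218,48 [0.4318 0.0992 0.023 ]
284,47 [0.4376 0.1759 0.023 ]
286,119 [0.5191 0.173  0.023 ]
219,118 [0.511  0.0922 0.023 ]
mean [0.4749 0.1351]
edge 0.0770 ang 85.7
edge 0.0816 ang -2.0
edge 0.0813 ang -95.7
edge 0.0795 ang 175.0
```

View pics/top13.png

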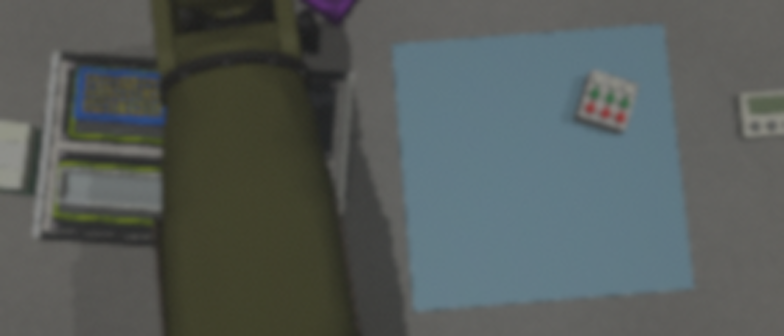

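Request:
{"fn": "jog_arm", "kwargs": {
  "commands": [
    [1,0,0,0,0.22],
    [1,0,0,0,0.22],
    [1,-0.04,-0.1,0,0],
    [1,-0.06,-0.2,0,0],
    [1,-0.075,-0.24,0,0],
    [1,-0.075,-0.24,0,0],
    [1,-0.075,-0.24,0,0],
    [1,-0.075,-0.24,0,0]
  ]
}}

```text
time: 40.68
position: [0.5907, -0.0707, 0.2163]
eef_rot: [-0.068, 0.157, 0.985, -0.016]
wrist_force: [0.8, -0.1, 0.4]
grip_width: 1.002
```

```bash
python3 err.py .5885 -.265 .19 71.9
```

```text
t40.68 p [ 0.5907 -0.0707  0.2163] jaw72.1 tilt0.140 g1.002 F [ 0.8 -0.1  0.4] J [-0.17  0.49  1.3  -0.03  1.49 -1.42]
tool shift units [-0.412 -1.226  0.188]  mm [ -61.9 -183.9   28.2]  yaw units 0.006
after turning: [-0.416, -1.225, 0.188]
pitch 0.1360 roll(J4) -0.0328 toolz [-0.1391 -0.0096 -0.9902] qd [-0.747  0.082 -0.085 -0.1    0.013 -0.733]
```

Request:
{"fn": "jog_arm", "kwargs": {
  "commands": [
    [1,-0.03,-0.1,0,0],
    [1,-0.03,-0.1,0,0],
    [1,-0.03,-0.1,0,0],
    [1,-0.03,-0.1,0,0],
    [1,-0.03,-0.1,0,0],
    [1,-0.03,-0.1,0,0],
    [1,-0.03,-0.1,0,0],
    [1,-0.03,-0.1,0,0]
  ]
}}

```text
time: 41.35
position: [0.5816, -0.2076, 0.2051]
eef_rot: [-0.079, 0.159, 0.984, -0.015]
wrist_force: [0.6, 0.2, 0.1]
grip_width: 1.002
```

```bash
python3 err.py .5885 -.265 .19 71.9
```

```text
t41.35 p [ 0.5816 -0.2076  0.2051] jaw71.8 tilt0.160 g1.002 F [0.6 0.2 0.1] J [-0.38  0.56  1.23 -0.06  1.51 -1.62]
tool shift units [-0.179 -0.344  0.094]  mm [-26.8 -51.5  14.1]  yaw units -0.002
after turning: [-0.179, -0.344, 0.094]
pitch 0.1478 roll(J4) -0.0622 toolz [-0.1594 -0.0036 -0.9872] qd [-0.295  0.141 -0.191 -0.043  0.05  -0.292]
```

Request:
{"fn": "jog_arm", "kwargs": {
  "commands": [
    [1,-0.08,-0.15,0,0],
    [1,-0.06,-0.12,0,0],
    [1,0,0,0,0],
    [1,0,0,0.2,0],
    [1,0,0,0.25,0],
    [1,0,0,0.15,0],
    [1,0,0,0,0],
    [1,0,0,0,0]
  ]
}}

```text
time: 42.02
position: [0.5725, -0.2609, 0.1104]
eef_rot: [-0.079, 0.161, 0.984, -0.014]
wrist_force: [1.0, -0.1, 0.5]
grip_width: 1.001
```

```bash
python3 err.py .5885 -.265 .13 71.9; python3 snap.py w14
```

```text
t42.02 p [ 0.5725 -0.2609  0.1104] jaw71.7 tilt0.162 g1.001 F [ 1.  -0.1  0.5] J [-0.46  0.67  1.28 -0.08  1.34 -1.68]
tool shift units [-0.088  0.    -0.146]  mm [-13.3   0.1 -21.9]  yaw units -0.008
after turning: [-0.088, 0.0, -0.146]
pitch 0.1448 roll(J4) -0.0752 toolz [-0.1608 -0.0024 -0.987 ] qd [-0.001  0.022  0.026 -0.001 -0.012 -0.001]
```

Request:
{"fn": "jog_arm", "kwargs": {
  "commands": [
    [1,0.06,0.18,0,0],
    [1,0.06,0.18,0,0],
    [1,0.06,0.18,0,0],
    [1,0,0,0,0],
    [1,-0.06,-0.18,0,0],
    [1,-0.06,-0.18,0,0],
    [1,-0.06,-0.18,0,0],
    [1,0,0,0,0]
  ]
}}

```text
time: 42.73
position: [0.5793, -0.2604, 0.1259]
eef_rot: [-0.07, 0.158, 0.985, -0.017]
wrist_force: [-0.2, 1.0, -0.8]
grip_width: 0.998
```

```bash
python3 err.py .5885 -.265 .13 71.9
```

```text
t42.73 p [ 0.5793 -0.2604  0.1259] jaw72.0 tilt0.144 g0.998 F [-0.2  1.  -0.8] J [-0.45  0.65  1.26 -0.07  1.35 -1.68]
tool shift units [-0.064 -0.012 -0.036]  mm [-9.6 -1.8 -5.4]  yaw units 0.003
after turning: [-0.064, -0.012, -0.036]
pitch 0.1256 roll(J4) -0.0741 toolz [-0.1434 -0.0107 -0.9896] qd [ 0.052 -0.037  0.007  0.019  0.011  0.031]
```

View pics/w14.png

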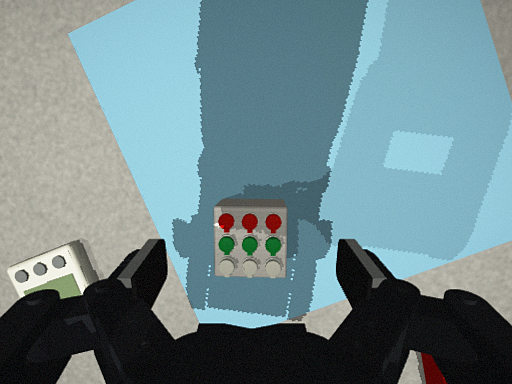

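Request:
{"fn": "jog_arm", "kwargs": {
  "commands": [
    [1,0,0,-0.2,0],
    [1,0,0,-0.25,0],
    [1,0,0,-0.1,0],
    [1,0,0,0,0],
    [1,0,0,0.2,0],
    [1,0,0,0.25,0],
    [1,0,0,0.2,0],
    [1,0,0,0,0]
  ]
}}

```text
time: 43.4
position: [0.5805, -0.2648, 0.1221]
eef_rot: [-0.062, 0.159, 0.985, -0.019]
wrist_force: [0.2, -0.5, -1.4]
grip_width: 0.997
```

Request:
{"fn": "jog_arm", "kwargs": {
  "commands": [
    [1,0.06,0.2,0,0],
    [1,0.06,0.2,0,0],
    [1,0.06,0.2,0,0],
    [1,0.06,0.2,0,0],
    [1,-0.06,-0.2,0,0],
    [1,-0.06,-0.2,0,0],
    [1,-0.06,-0.2,0,0],
    [1,-0.06,-0.2,0,0]
  ]
}}

```text
time: 44.07
position: [0.5856, -0.2553, 0.1323]
eef_rot: [-0.058, 0.152, 0.986, -0.02]
wrist_force: [1.3, 0.5, -0.5]
grip_width: 0.997
```

```bash
python3 err.py .5885 -.265 .13 71.9
```

```text
t44.07 p [ 0.5856 -0.2553  0.1323] jaw72.6 tilt0.123 g0.997 F [ 1.3  0.5 -0.5] J [-0.44  0.64  1.26 -0.07  1.34 -1.69]
tool shift units [-0.04  -0.055  0.014]  mm [-6.  -8.2  2.1]  yaw units 0.024
after turning: [-0.04, -0.054, 0.014]
pitch 0.1017 roll(J4) -0.0728 toolz [-0.1213 -0.021  -0.9924] qd [-0.523  0.261 -0.502 -0.053  0.18  -0.542]
```

Good; the recipe works. Two more cycles.

Request:
{"fn": "jog_arm", "kwargs": {
  "commands": [
    [1,0,0,0,0],
    [1,0,0,-0.25,0],
    [1,0,0,-0.25,0],
    [1,0,0,0,0],
    [1,0,0,0.2,0],
    [1,0,0,0.25,0],
    [1,0,0,0.2,0],
    [1,0,0,0,0]
  ]
}}

```text
time: 44.73
position: [0.5866, -0.2631, 0.1256]
eef_rot: [-0.05, 0.155, 0.986, -0.022]
wrist_force: [-0.1, 0.9, -0.9]
grip_width: 1.001
```

Request:
{"fn": "jog_arm", "kwargs": {
  "commands": [
    [1,0.06,0.2,0,0],
    [1,0.06,0.2,0,0],
    [1,0.06,0.2,0,0],
    [1,0.06,0.2,0,0],
    [1,-0.06,-0.2,0,0],
    [1,-0.06,-0.2,0,0],
    [1,-0.06,-0.2,0,0],
    [1,-0.06,-0.2,0,0]
  ]
}}

```text
time: 45.4
position: [0.5946, -0.2527, 0.1449]
eef_rot: [-0.042, 0.148, 0.988, -0.024]
wrist_force: [0.8, 0.9, 0.4]
grip_width: 1.001
```

Request:
{"fn": "jog_arm", "kwargs": {
  "commands": [
    [1,0,0,0,0],
    [1,0,0,-0.25,0],
    [1,0,0,-0.25,0],
    [1,0,0,0,0],
    [1,0,0,0.2,0],
    [1,0,0,0.25,0],
    [1,0,0,0.2,0],
    [1,0,0,0,0]
  ]
}}

```text
time: 46.07
position: [0.5983, -0.2597, 0.1467]
eef_rot: [-0.03, 0.151, 0.988, -0.027]
wrist_force: [-0.7, -0.1, -0.9]
grip_width: 1.002
```

Request:
{"fn": "jog_arm", "kwargs": {
  "commands": [
    [1,0.06,0.2,0,0],
    [1,0.06,0.2,0,0],
    [1,0.06,0.2,0,0],
    [1,0.06,0.2,0,0],
    [1,-0.06,-0.2,0,0],
    [1,-0.06,-0.2,0,0],
    [1,-0.06,-0.2,0,0],
    [1,-0.06,-0.2,0,0]
  ]
}}

```text
time: 46.73
position: [0.607, -0.2482, 0.1719]
eef_rot: [-0.021, 0.144, 0.989, -0.028]
wrist_force: [0.3, -0.7, -0.7]
grip_width: 1.002
```

```bash
python3 err.py .5885 -.265 .13 71.9
```

```text
t46.73 p [ 0.607  -0.2482  0.1719] jaw73.5 tilt0.070 g1.002 F [ 0.3 -0.7 -0.7] J [-0.42  0.6   1.23 -0.07  1.33 -1.68]
tool shift units [ 0.077 -0.125  0.29 ]  mm [ 11.6 -18.7  43.5]  yaw units 0.053
after turning: [0.074, -0.127, 0.29]
pitch 0.0251 roll(J4) -0.0679 toolz [-0.0493 -0.0502 -0.9975] qd [-0.516  0.242 -0.534 -0.01   0.214 -0.555]
```

Request:
{"fn": "jog_arm", "kwargs": {
  "commands": [
    [1,0,0,0,0],
    [1,0.07,-0.09,0,0.05],
    [1,0,0,0,0],
    [1,0,0,0.1,0],
    [1,0,0,0,0],
    [1,0,0,0,0]
  ]
}}

```text
time: 47.23
position: [0.5964, -0.2646, 0.1769]
eef_rot: [-0.012, 0.159, 0.987, -0.031]
wrist_force: [0.4, 0.4, 0.6]
grip_width: 0.997
```

```bash
python3 wp.py w14 .044 215,207 287,207 285.5,276 214.5,277;  python3 err.py .5885 -.265 .13 71.9; python3 snap.py w15
python3 - <<'E'
import cv2
im=cv2.imread("pics/w15.png"); cv2.imwrite("pics/w15c.png",cv2.resize(im[130:290,160:360],None,fx=3.5,fy=3.5,interpolation=cv2.INTER_CUBIC))
E
```

```text
215,207 [ 0.5551 -0.2885  0.044 ]
287,207 [ 0.5722 -0.2353  0.044 ]
285.5,276 [ 0.6248 -0.2531  0.044 ]
214.5,277 [ 0.6089 -0.3077  0.044 ]
mean [ 0.5902 -0.2712]
edge 0.0558 ang 72.2
edge 0.0555 ang -18.7
edge 0.0569 ang -106.2
edge 0.0572 ang 160.3
t47.23 p [ 0.5964 -0.2646  0.1769] jaw71.7 tilt0.067 g0.997 F [0.4 0.4 0.6] J [-0.45  0.58  1.26 -0.07  1.31 -1.68]
tool shift units [0.045 0.002 0.314]  mm [ 6.7  0.3 47.1]  yaw units -0.008
after turning: [0.045, 0.002, 0.314]
pitch 0.0052 roll(J4) -0.0690 toolz [-0.0331 -0.0581 -0.9978] qd [ 0.01  -0.     0.001  0.002  0.012  0.002]
```

View pics/w15c.png

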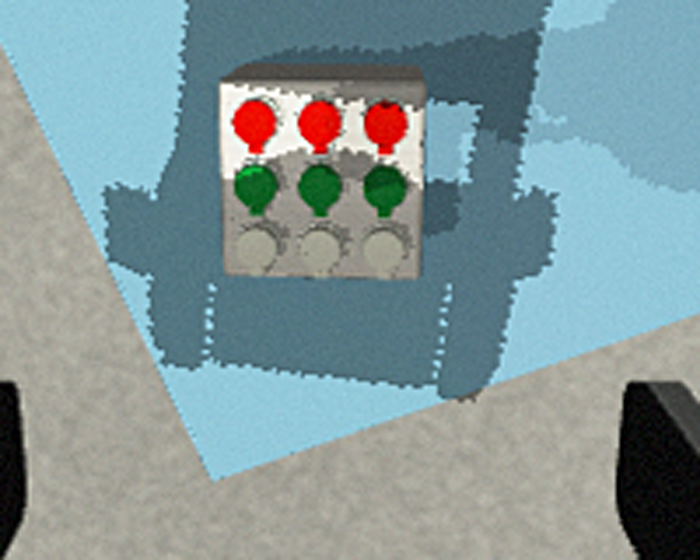

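```bash
python3 wp.py w15 .044 222.9,153.4 281.1,152.9 280.3,209.1 224.3,208.6
```

```text
222.9,153.4 [ 0.5551 -0.2891  0.044 ]
281.1,152.9 [ 0.572  -0.2353  0.044 ]
280.3,209.1 [ 0.6261 -0.2525  0.044 ]
224.3,208.6 [ 0.6088 -0.3069  0.044 ]
mean [ 0.5905 -0.2709]
edge 0.0564 ang 72.6
edge 0.0568 ang -17.6
edge 0.0572 ang -107.6
edge 0.0566 ang 161.6
```

```bash
python3 err.py .5895 -.2695 .08 72.2
```

```text
t47.28 p [ 0.5963 -0.2645  0.1767] jaw71.7 tilt0.067 g1.003 F [ 0.1 -0.8 -0.4] J [-0.45  0.58  1.26 -0.07  1.31 -1.68]
tool shift units [ 0.024 -0.003  0.646]  mm [ 3.6 -0.5 96.9]  yaw units -0.017
after turning: [0.024, -0.003, 0.646]
pitch 0.0055 roll(J4) -0.0691 toolz [-0.0333 -0.058  -0.9978] qd [ 0.001  0.008  0.012 -0.    -0.009  0.001]
```

Request:
{"fn": "jog_arm", "kwargs": {
  "commands": [
    [1,0.02,0,0.06,-0.02],
    [1,0,0,0.13,0],
    [1,0,0,0.15,0],
    [1,0,0,0.15,0],
    [1,0,0,0.1,0],
    [1,0,0,0.05,0],
    [1,0,0,0,0],
    [1,0,0,0,0]
  ]
}}

```text
time: 47.95
position: [0.5924, -0.2665, 0.0813]
eef_rot: [-0.009, 0.15, 0.988, -0.032]
wrist_force: [-0.7, 0.8, 0.3]
grip_width: 1.002
```

```bash
python3 err.py .5895 -.2695 .010 72.2
```

```text
t47.95 p [ 0.5924 -0.2665  0.0813] jaw72.8 tilt0.066 g1.002 F [-0.7  0.8  0.3] J [-0.45  0.67  1.35 -0.07  1.13 -1.69]
tool shift units [0.008 0.007 0.476]  mm [ 1.3  1.  71.4]  yaw units 0.019
after turning: [0.008, 0.007, 0.476]
pitch -0.0004 roll(J4) -0.0735 toolz [-0.0278 -0.0602 -0.9978] qd [ 0.002  0.005  0.002  0.    -0.    -0.002]
```

Request:
{"fn": "jog_arm", "kwargs": {
  "commands": [
    [1,0.008,0.007,0.06,0.015],
    [1,0,0,0.12,0],
    [1,0,0,0.12,0],
    [1,0,0,0.1,0],
    [1,0,0,0.05,0],
    [1,0,0,0,0],
    [1,0,0,0,0]
  ]
}}

```text
time: 48.53
position: [0.5927, -0.2697, 0.0166]
eef_rot: [-0.004, 0.154, 0.987, -0.033]
wrist_force: [0.6, 0.1, 0.9]
grip_width: 1.001
```

```bash
python3 err.py .5895 -.2695 .010 72.2
```

```text
t48.53 p [ 0.5927 -0.2697  0.0166] jaw72.2 tilt0.067 g1.001 F [0.6 0.1 0.9] J [-0.46  0.75  1.38 -0.08  1.   -1.68]
tool shift units [ 0.021 -0.002  0.044]  mm [ 3.1 -0.3  6.6]  yaw units 0.001
after turning: [0.021, -0.002, 0.044]
pitch -0.0106 roll(J4) -0.0784 toolz [-0.0185 -0.0646 -0.9977] qd [ 0.001  0.004 -0.     0.002 -0.002  0.003]
```

Request:
{"fn": "jog_arm", "kwargs": {
  "commands": [
    [1,0.02,0,0.025,0],
    [1,0,0,0.02,0],
    [1,0,0,0,0],
    [-1,0,0,0,0],
    [-1,0,0,0,0],
    [-1,0,0,0,0],
    [-1,0,0,0,0],
    [-1,0,0,0,0]
  ]
}}

```text
time: 49.2
position: [0.5911, -0.2701, 0.014]
eef_rot: [-0.001, 0.154, 0.987, -0.034]
wrist_force: [2.1, -0.9, -1.4]
grip_width: 0.674
```

Request:
{"fn": "jog_arm", "kwargs": {
  "commands": [
    [-1,0,0,0,0],
    [-1,0,0,0,0]
  ]
}}

```text
time: 49.37
position: [0.5911, -0.2702, 0.014]
eef_rot: [-0.001, 0.155, 0.987, -0.034]
wrist_force: [-0.5, -0.2, -0.5]
grip_width: 0.673
```

```bash
python3 err.py .5895 -.2695 .10 72.2;python3 snap.py w16
```

```text
t49.37 p [ 0.5911 -0.2702  0.014 ] jaw72.2 tilt0.069 g0.673 F [-0.5 -0.2 -0.5] J [-0.46  0.75  1.39 -0.08  0.99 -1.68]
tool shift units [ 0.007 -0.038 -0.572]  mm [  1.1  -5.7 -85.8]  yaw units -0.000
after turning: [0.007, -0.038, -0.572]
pitch -0.0168 roll(J4) -0.0795 toolz [-0.0132 -0.0676 -0.9976] qd [-0.001 -0.001 -0.    -0.001  0.001 -0.001]
```

View pics/w16.png

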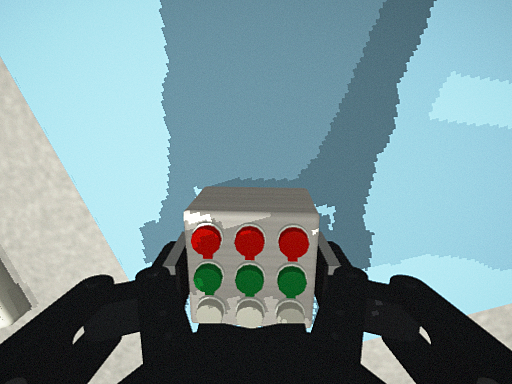

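```bash
python3 tf.py -.030 185,212 319,212
```

```text
185,212 [ 28.7 -27.7 -30. ]
319,212 [ 28.7  28.4 -30. ]
```

Request:
{"fn": "jog_arm", "kwargs": {
  "commands": [
    [-1,0,0,-0.08,0],
    [-1,0,0,-0.15,0],
    [-1,0,0,-0.2,0],
    [-1,0,0,-0.2,0],
    [-1,0,0,-0.15,0],
    [-1,0,0,0,0],
    [-1,0,0,0.1,0],
    [-1,0,0,0,0]
  ]
}}

```text
time: 50.08
position: [0.5904, -0.2612, 0.1191]
eef_rot: [-0.005, 0.154, 0.987, -0.033]
wrist_force: [0.1, 0.1, -5.0]
grip_width: 0.672
```

```bash
python3 err.py .4742 .135 .11 85.4
```

```text
t50.08 p [ 0.5904 -0.2612  0.1191] jaw72.2 tilt0.067 g0.672 F [ 0.1  0.1 -5. ] J [-0.45  0.61  1.34 -0.07  1.18 -1.68]
tool shift units [ 1.543  2.278 -0.093]  mm [231.5 341.7 -14. ]  yaw units -0.439
after turning: [0.984, 2.569, -0.093]
pitch -0.0096 roll(J4) -0.0713 toolz [-0.0191 -0.0639 -0.9978] qd [ 0.004 -0.031 -0.023  0.002  0.036 -0.   ]
```

Request:
{"fn": "jog_arm", "kwargs": {
  "commands": [
    [-1,0,0,0,-0.22],
    [-1,0,0,0,-0.22],
    [-1,0.03,0.09,-0.01,0],
    [-1,0.06,0.16,-0.01,0],
    [-1,0.07,0.18,-0.01,0],
    [-1,0.07,0.18,-0.01,0],
    [-1,0.07,0.18,-0.01,0],
    [-1,0.07,0.18,-0.01,0]
  ]
}}

```text
time: 50.75
position: [0.536, -0.1095, 0.1]
eef_rot: [-0.022, 0.037, 0.999, -0.028]
wrist_force: [0.2, 0.9, -3.4]
grip_width: 0.672
```

```bash
python3 err.py .4742 .135 .11 85.4
```

```text
t50.75 p [ 0.536  -0.1095  0.1   ] jaw85.8 tilt0.071 g0.672 F [ 0.2  0.9 -3.4] J [-0.24  0.45  1.64 -0.07  1.08 -1.7 ]
tool shift units [ 0.536  1.589 -0.136]  mm [ 80.4 238.4 -20.4]  yaw units 0.014
after turning: [0.547, 1.586, -0.136]
pitch 0.0323 roll(J4) -0.0720 toolz [-0.0454 -0.0543 -0.9975] qd [ 0.546 -0.311  0.538  0.012 -0.15   0.555]
```

Request:
{"fn": "jog_arm", "kwargs": {
  "commands": [
    [-1,0.06,0.18,-0.03,0.01],
    [-1,0.06,0.18,-0.03,0],
    [-1,0.06,0.18,-0.02,0],
    [-1,0.06,0.18,-0.02,0],
    [-1,0.06,0.18,-0.02,0],
    [-1,0.06,0.18,-0.01,0],
    [-1,0.06,0.18,-0.01,0],
    [-1,0.04,0.1,0,0]
  ]
}}

```text
time: 51.42
position: [0.4711, 0.1108, 0.0971]
eef_rot: [-0.035, 0.04, 0.998, -0.028]
wrist_force: [0.2, -1.3, -4.6]
grip_width: 0.67
```

Request:
{"fn": "jog_arm", "kwargs": {
  "commands": [
    [-1,0,0,0,0],
    [-1,0,0,0,0]
  ]
}}

```text
time: 51.58
position: [0.4683, 0.1134, 0.0935]
eef_rot: [-0.038, 0.038, 0.998, -0.029]
wrist_force: [0.5, 0.2, -4.0]
grip_width: 0.67
```

```bash
python3 err.py .4742 .135 .09 85.4
```

```text
t51.58 p [0.4683 0.1134 0.0935] jaw85.8 tilt0.095 g0.670 F [ 0.5  0.2 -4. ] J [ 0.18  0.36  1.79 -0.04  1.08 -1.29]
tool shift units [-0.03   0.148  0.012]  mm [-4.5 22.2  1.9]  yaw units 0.012
after turning: [-0.029, 0.148, 0.012]
pitch 0.0871 roll(J4) -0.0448 toolz [-0.078  -0.0544 -0.9955] qd [ 0.028  0.021  0.02   0.004 -0.011  0.013]
```

Request:
{"fn": "jog_arm", "kwargs": {
  "commands": [
    [-1,0,0,-0.2,0],
    [-1,0,0,-0.2,0],
    [-1,0,0,0,0],
    [-1,0,0,0.2,0],
    [-1,0,0,0.2,0],
    [-1,0,0,0.1,0],
    [-1,0,0,0,0]
  ]
}}

```text
time: 52.17
position: [0.4646, 0.1072, 0.0703]
eef_rot: [-0.043, 0.04, 0.998, -0.03]
wrist_force: [-0.1, 0.1, -4.7]
grip_width: 0.675
```

Request:
{"fn": "jog_arm", "kwargs": {
  "commands": [
    [-1,0,-0.15,0,0],
    [-1,0,-0.2,0,0],
    [-1,0,-0.2,0,0],
    [-1,0,-0.15,0,0],
    [-1,0,0.15,0,0],
    [-1,0,0.2,0,0],
    [-1,0,0.2,0,0],
    [-1,0,0.15,0,0]
  ]
}}

```text
time: 52.83
position: [0.4635, 0.096, 0.0672]
eef_rot: [-0.047, 0.047, 0.997, -0.031]
wrist_force: [0.4, -1.2, -4.5]
grip_width: 0.672
```

```bash
python3 err.py .4742 .135 .09 85.4
```

```text
t52.83 p [0.4635 0.096  0.0672] jaw84.7 tilt0.112 g0.672 F [ 0.4 -1.2 -4.5] J [ 0.15  0.4   1.82 -0.05  1.03 -1.3 ]
tool shift units [-0.032  0.255 -0.173]  mm [ -4.8  38.2 -25.9]  yaw units -0.022
after turning: [-0.035, 0.254, -0.173]
pitch 0.1041 roll(J4) -0.0486 toolz [-0.096  -0.0564 -0.9938] qd [ 0.508  0.178 -0.209  0.06   0.059  0.495]
```

Request:
{"fn": "jog_arm", "kwargs": {
  "commands": [
    [-1,0,0,0,0],
    [-1,-0.03,0.15,-0.03,0],
    [-1,0,0.04,0,0],
    [-1,0,0,0,0],
    [-1,0,0,0,0]
  ]
}}

```text
time: 53.25
position: [0.4713, 0.1261, 0.0686]
eef_rot: [-0.048, 0.047, 0.997, -0.031]
wrist_force: [0.7, -0.2, -5.1]
grip_width: 0.669
```

```bash
python3 err.py .4745 .135 .05 85.4;python3 snap.py w17
```

```text
t53.25 p [0.4713 0.1261 0.0686] jaw84.8 tilt0.114 g0.669 F [ 0.7 -0.2 -5.1] J [ 0.2   0.43  1.77 -0.04  1.05 -1.25]
tool shift units [-0.027  0.069  0.118]  mm [-4.  10.4 17.6]  yaw units -0.019
after turning: [-0.028, 0.069, 0.118]
pitch 0.1082 roll(J4) -0.0412 toolz [-0.098  -0.0569 -0.9936] qd [-0.007  0.003  0.005 -0.003  0.001 -0.004]
```

View pics/w17.png

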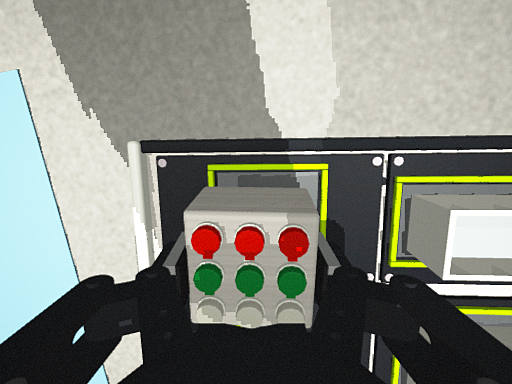

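Request:
{"fn": "jog_arm", "kwargs": {
  "commands": [
    [-1,-0.025,0.065,0,-0.02],
    [-1,0,0,0,0],
    [-1,-0.01,0,0.06,0],
    [-1,0,0,0.04,0],
    [-1,0,0,0,0],
    [-1,0,0,0,0]
  ]
}}

```text
time: 53.8
position: [0.4759, 0.1321, 0.0503]
eef_rot: [-0.049, 0.043, 0.997, -0.031]
wrist_force: [0.0, 0.6, -3.8]
grip_width: 0.668
```

```bash
python3 err.py .4742 .135 .035 85.4
```

```text
t53.80 p [0.4759 0.1321 0.0503] jaw85.3 tilt0.115 g0.668 F [ 0.   0.6 -3.8] J [ 0.21  0.47  1.76 -0.04  1.02 -1.25]
tool shift units [0.003 0.025 0.101]  mm [ 0.5  3.7 15.2]  yaw units -0.003
after turning: [0.003, 0.025, 0.101]
pitch 0.1102 roll(J4) -0.0407 toolz [-0.0997 -0.0572 -0.9934] qd [-0.004  0.014  0.011 -0.002 -0.012  0.001]
```

Request:
{"fn": "jog_arm", "kwargs": {
  "commands": [
    [-1,0,0.022,0.03,0],
    [-1,0,0,0.03,0],
    [-1,0,0,0.02,0],
    [-1,0,0,0,0],
    [-1,0,0,0,0]
  ]
}}

```text
time: 54.22
position: [0.4745, 0.1347, 0.0365]
eef_rot: [-0.049, 0.043, 0.997, -0.031]
wrist_force: [-0.4, -0.7, -3.3]
grip_width: 0.673
```

```bash
python3 err.py .4742 .135 .033 85.4; python3 snap.py w18
```

```text
t54.22 p [0.4745 0.1347 0.0365] jaw85.3 tilt0.116 g0.673 F [-0.4 -0.7 -3.3] J [ 0.22  0.49  1.77 -0.04  0.99 -1.24]
tool shift units [0.    0.003 0.023]  mm [0.  0.5 3.5]  yaw units -0.004
after turning: [0.0, 0.003, 0.023]
pitch 0.1113 roll(J4) -0.0407 toolz [-0.1005 -0.0573 -0.9933] qd [-0.     0.006  0.004  0.    -0.006  0.002]
```

View pics/w18.png

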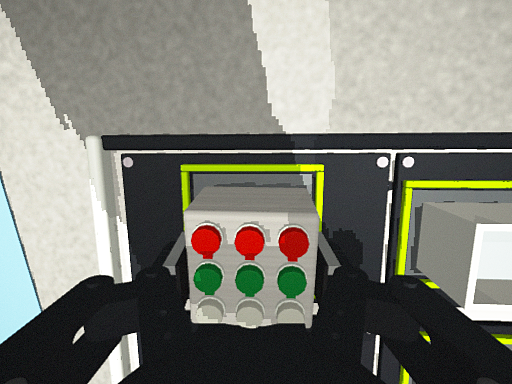

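Inside the rim on the visible sides (rim columns 182–323, block 187–317). Lowering to contact.

Request:
{"fn": "jog_arm", "kwargs": {
  "commands": [
    [-1,0,0.003,0.015,0],
    [-1,0,0,0.015,0],
    [-1,0,0,0,0]
  ]
}}

```text
time: 54.52
position: [0.4746, 0.135, 0.0324]
eef_rot: [-0.048, 0.043, 0.997, -0.031]
wrist_force: [-1.6, -0.7, -0.6]
grip_width: 0.672
```

```bash
python3 err.py .4742 .135 .03 85.4
```

```text
t54.52 p [0.4746 0.135  0.0324] jaw85.3 tilt0.115 g0.672 F [-1.6 -0.7 -0.6] J [ 0.22  0.5   1.77 -0.04  0.98 -1.24]
tool shift units [0.001 0.001 0.016]  mm [0.1 0.1 2.5]  yaw units -0.004
after turning: [0.001, 0.001, 0.016]
pitch 0.1099 roll(J4) -0.0409 toolz [-0.0992 -0.057  -0.9934] qd [ 0.001 -0.005 -0.005 -0.002  0.001  0.   ]
```

Request:
{"fn": "jog_arm", "kwargs": {
  "commands": [
    [-1,0,0,0.02,0],
    [-1,0,0,0.02,0],
    [-1,0,0,0.02,0]
  ]
}}

```text
time: 54.77
position: [0.4747, 0.1351, 0.0296]
eef_rot: [-0.047, 0.043, 0.998, -0.03]
wrist_force: [-21.8, -5.8, 43.5]
grip_width: 0.676
```

```bash
python3 err.py .4742 .135 .03 85.4
```

```text
t54.77 p [0.4747 0.1351 0.0296] jaw85.3 tilt0.112 g0.676 F [-21.8  -5.8  43.5] J [ 0.22  0.5   1.77 -0.04  0.98 -1.24]
tool shift units [ 0.003 -0.001 -0.002]  mm [ 0.5 -0.2 -0.4]  yaw units -0.004
after turning: [0.003, -0.001, -0.002]
pitch 0.1073 roll(J4) -0.0408 toolz [-0.0967 -0.0562 -0.9937] qd [-0.003  0.007  0.008  0.017 -0.078 -0.003]
```

Request:
{"fn": "jog_arm", "kwargs": {
  "commands": [
    [-1,0,0,-0.005,0],
    [-1,0,0,0,0]
  ]
}}

```text
time: 54.93
position: [0.4756, 0.1355, 0.0321]
eef_rot: [-0.046, 0.043, 0.998, -0.03]
wrist_force: [-0.4, -0.1, -4.1]
grip_width: 0.67
```

Request:
{"fn": "jog_arm", "kwargs": {
  "commands": [
    [0.4,0,0,0,0],
    [0.6,0,0,0,0],
    [1,0,0,0,0],
    [1,0,0,0,0],
    [1,0,0,0,0],
    [1,0,0,0,0],
    [1,0,0,-0.06,0],
    [1,0,0,-0.12,0]
  ]
}}

```text
time: 55.6
position: [0.477, 0.1366, 0.0572]
eef_rot: [-0.048, 0.043, 0.997, -0.03]
wrist_force: [0.1, 0.1, -0.1]
grip_width: 0.997
```

Request:
{"fn": "jog_arm", "kwargs": {
  "commands": [
    [1,0,0,-0.2,0],
    [1,0,0,-0.25,0],
    [1,0,0,-0.25,0],
    [1,0,0,-0.25,0],
    [1,0,0,-0.2,0],
    [1,0,0,0,0],
    [1,0,0,0,0]
  ]
}}

```text
time: 56.18
position: [0.494, 0.1468, 0.244]
eef_rot: [-0.046, 0.043, 0.998, -0.03]
wrist_force: [0.2, 0.1, -2.0]
grip_width: 1.0
```

```bash
python3 err.py .4742 .135 .03 85.4; python3 snap.py w19
python3 - <<'E'
from h import *
from bench import ctrl
im,d=ctrl.read_camera("side"); np.savez("side19.npz",im=im,d=d); cv2.imwrite("pics/side19.png",cv2.resize(im[190:330,180:320],None,fx=4,fy=4,interpolation=cv2.INTER_CUBIC))
E
```

```text
t56.18 p [0.494  0.1468 0.244 ] jaw85.3 tilt0.109 g1.000 F [ 0.2  0.1 -2. ] J [ 0.23  0.27  1.53 -0.03  1.44 -1.25]
tool shift units [-3.000e-03  1.000e-03  1.435e+00]  mm [-5.000e-01  1.000e-01  2.152e+02]  yaw units -0.005
after turning: [-0.003, 0.001, 1.435]
pitch 0.1045 roll(J4) -0.0323 toolz [-0.094  -0.0552 -0.994 ] qd [ 0.    -0.046 -0.058 -0.     0.041  0.   ]
```

View pics/w19.png

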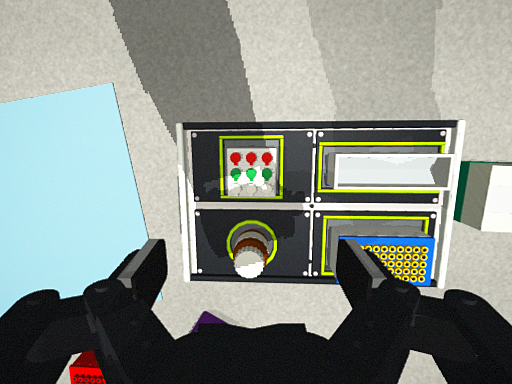

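View pics/side19.png

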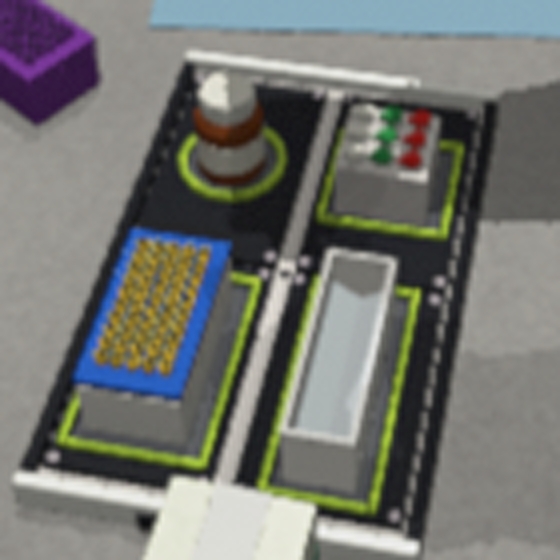

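Run:
```python
import cv2
im=cv2.imread("pics/w19.png"); cv2.imwrite("pics/w19c.png",cv2.resize(im[125:205,205:300],None,fx=7,fy=7,interpolation=cv2.INTER_CUBIC))
from h import *
from bench import ctrl
i=ctrl.camera_info("wrist"); z=np.load("w19.npz"); P=cloud(z["d"],i,z["Rm"],z["o"])
for name,c,s,h in (("block",(.4742,.135),(.036,.036),(.045,.075)),("rack",(.592,.2875),(.036,.06),(.05,.08)),("trough",(.487,.295),(.027,.07),(.055,.075))):
    m=(abs(P[...,0]-c[0])<s[0])&(abs(P[...,1]-c[1])<s[1])&(P[...,2]>h[0])&(P[...,2]<h[1])
    Q=P[m]; print(name,len(Q),"zmed %.4f"%np.median(Q[:,2]),"x",Q[:,0].min().round(4),Q[:,0].max().round(4),"y",Q[:,1].min().round(4),Q[:,1].max().round(4))
    A=np.c_[Q[:,:2]-Q[:,:2].mean(0),np.ones(len(Q))]; print(np.linalg.lstsq(A,Q[:,2],rcond=None)[0].round(3))
```

```text
block 2434 zmed 0.0610 x 0.4449 0.5062 y 0.1067 0.1674
[ 0.012 -0.004  0.063]
rack 2965 zmed 0.0652 x 0.5587 0.626 y 0.2297 0.3437
[0.098 0.022 0.066]
trough 1091 zmed 0.0621 x 0.4624 0.5115 y 0.2306 0.3612
[-0.018 -0.004  0.061]
```

View pics/w19c.png

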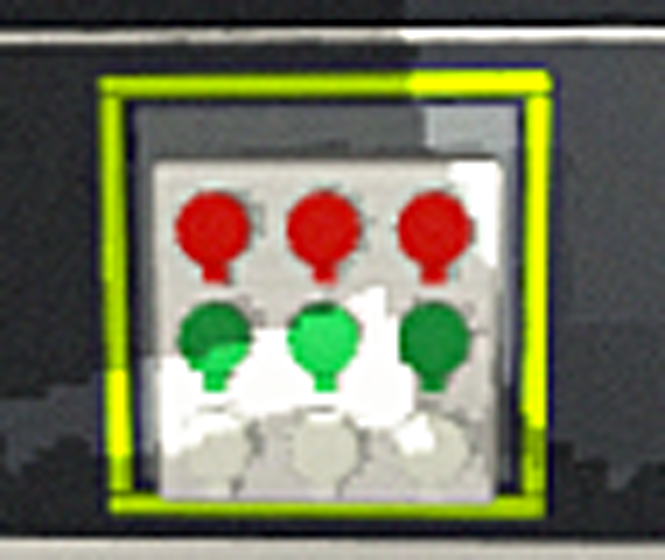

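Run:
```python
from h import *
from bench import ctrl
i=ctrl.camera_info("wrist")
for f in ("w9","w13"):
    z=np.load(f+".npz"); P=cloud(z["d"],i,z["Rm"],z["o"]); h=cv2.cvtColor(z["im"],cv2.COLOR_BGR2HSV)
    m=(abs(h[...,0].astype(int)-110)<12)&(h[...,1]>150)&(abs(P[...,0]-.592)<.04)&(abs(P[...,1]-.287)<.06)&(P[...,2]>.05)
    Q=P[m]; s=abs(Q[:,2]-np.median(Q[:,2]))<.004; Q=Q[s]
    A=np.c_[Q[:,:2]-Q[:,:2].mean(0),np.ones(len(Q))]; print(f,len(Q),np.linalg.lstsq(A,Q[:,2],rcond=None)[0].round(4),cv2.minAreaRect((Q[:,:2]*1000).astype(np.float32)))
s=ctrl.get_state(); print(s["qd"].round(3),s["time"])
```

```text
w9 3640 [0.0002 0.001  0.0642] ((593.235107421875, 286.66278076171875), (109.48455810546875, 60.01007843017578), 85.52233123779297)
w13 2605 [0.     0.0024 0.0644] ((593.1106567382812, 286.6852722167969), (110.56468963623047, 59.90850067138672), 85.5535888671875)
[-0.     0.025  0.027  0.003 -0.007  0.001] 56.2833
```

Everything is flat and centred, and the arm is clear at z = 0.24 m. Handing in.

```bash
python3 -c "
from bench import ctrl
print(ctrl.job_done())"
```

```text
the job is handed in; nothing more can be done
None
```

I placed the trough, the tip rack and the bottle in their own nests, then the chilled block last, and handed the job in at about 56 s. The hand-in gives no verdict.

**Positions:** My last camera checks put each thing within about 3 mm of its pocket centre:

| Thing | Distance from pocket centre | Top height |
|---|---|---|
| Trough | about 1 mm | 62 mm (as expected when seated) |
| Tip rack | about 2 mm | 64 mm (as expected when seated), tilt under 0.003 rad |
| Bottle | about 2 mm | not measured; stood upright in the pictures |
| Block | about 2–3 mm | 60–61 mm (as expected when seated), tilt about 0.01 rad |

**Undisturbed items:** I never touched the carton, the timer or the look-alikes. The gripper was open and well clear at the end.

**What went wrong or disagreed:**
- **Tool tilt:** The tool slowly tilted while it moved, up to about 0.16 rad with the gripper empty and 0.12 rad while carrying. I partly undid this before picking up the block. The rack, bottle and block went down slightly edge-first and settled flat.
- **Block press:** Pressing the block down peaked at about 49 N at the wrist, against the 120 N limit.
- **Camera disagreement:** The top and wrist cameras differed by about 5 mm on the rack, bottle and block before I picked them up. I used values between the two.
- **Unreliable fit:** One rough slope fit on the rack gave 0.10 rad because it mixed in the tips and sides. A fit on the blue plate alone showed it flat.

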